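# Put the induction coils away

### The arm

A 6-joint arm with a two-finger parallel gripper is mounted at the origin on the work surface. World frame = base frame: x ahead of the robot, y to its left, z up, the work surface at z = 0. Lengths are in mm, angles in rad, forces in N, time in s.
With the tool pointing down it reaches from about 275 to 850 mm from the base axis. Payload 5.2 kg.
Tool frame: the origin (TCP) lies between the finger pads; the fingertips stand 8 mm ahead of it and the grasp point (between the pads) lies 11 mm behind it; z points along the fingers, y is the line along which they close (so a half turn about z gives the same grasp; the last joint's range is limited). The gripper opens to 85 mm and grips with 20 to 120 N. Pads are 22 mm wide; open, the fingers measure 114 mm over their backs; the gripper's body (76 mm by 85 mm) begins 54 mm behind the grasp point. The pads swing forward as they close: fully open they stand 13 mm farther back than shut.
Start: joints at [0.988, 0.259, 1.535, -0, 1.348, -0.203], TCP at [203.883, 510.82, 206.21] pointing down, gripper open.
Joint ranges: [-3.14, 3.14], [-0.91, 2.08], [0.19, 2.58], [-1.22, 4.36], [0.22, 2.71], [-3.12, 3.12]. Speed limits (rad/s): [2.57, 2.57, 3.14, 3.14, 3.14, 3.14].

### API

Orientations are given as a 3x3 rotation matrix whose columns are the frame's x, y, z axes.
In Python, from workcell import * gives the robot as it stands. The module is installed in compiled form; this text tells all that it offers.
- The arm moves only by the tool step_arm, never from a script. Its argument "motion" is a list that holds one entry, the list of rows, each a list of 7 numbers: the shift along the tool's x, y, z in units of 0.02 m (1.0 is 0.02 m), then the turn, a rotation vector about the tool's x, y, z in units of 0.08 rad (1.0 is 0.08 rad), then the opening, from -1 (shut) to 1 (fully open), so that 0 is half open. A call has 1 to 10 rows; each row shifts and turns the commanded pose from where the row before left it, along the tool's axes as they then stand; what a row does not reach is not made up. A row lasts 1/10 s, in which the tool goes at most 50 mm and 8.59 degrees, less where a joint would pass 70% of its speed; a pose out of reach is approached as far as the arm can. A call with a number of a shift or a turn outside -1 to 1 is refused whole. A call with a gripper value outside its range is refused whole. The fingers move at their own pace and stop on an object; the grip force is fixed at half the most. Time passes only in rows, so rows that do not move let the fingers close. It gives the time, the measured TCP pose, the force, the opening and the grip force at its end, in the units of the state.
- sense(): the state, without advancing time (a new reading comes with each control period).
- read_camera(name): name is "scene" or "top"; returns the picture (420x560x3 uint8, red, green, blue); there is no depth.
- camera_info(name): a dict with "fovy" (degrees; the focal length in pixels is half the picture's height over the tangent of half this angle, whatever the lens; pixels are square), "cx", "cy" (the principal point, pixels), "D" ([k1, k2, p1, p2, k3] as OpenCV has them; the pictures are not rectified), "camera_from_world" (4x4, takes a point from world to camera coordinates). Camera axes: x right, y down, z forward; pixel columns grow to the right and rows downward; lengths in mm; the calibration is good to about 2 mm. A picture is of the moment at which its call begins. camera_info takes no time and is no camera call.
- finish_job(): hands the job in; it is judged then, once.
Trained networks look in the newest picture that a camera, given by its name, has taken for a name from the list of things; names that differ only in an ending like _2 or _b are one class to them, and where a whole thing is asked for, a point or a joint stands for the part that bears it (a point fixed in the world has none). Each returns a list of dicts, best first, with "confidence" (0 to 1); they miss things now and then, are a little off and sometimes report something else, mostly with a low value. They report only what shows in the picture. A call takes as long as a camera call. They do not tell look-alikes from the thing itself.
- silhouettes(target, camera): "region" (420x560 bool, what is visible of it) and "rect" ([left, top, right, bottom] in pixels, round what is visible of it).
- tip_of(target, camera): "pixel" ([column, row] in pixels: a listed point, or the origin of a listed thing).
The state is a dict: "time_s": time; "joint_pos": joint angles; "joint_velocities": joint speeds; "joint_efforts": joint torques, N m; "eef_pos": TCP position; "tcp_rot": TCP orientation; "force": force on the tool from outside, world axes, zero at the start; "moment": the same for the moment, N m; "opening": opening from 0.0 (shut) to 1.0 (fully open); "grip_force": force on a finger pad.
Only numpy, scipy, OpenCV 4.12 (cv2) and the standard library are available. Lean on these libraries where they do the work, as an engineer would, in place of code of your own. Each camera call takes 0.05 s, during which the arm holds its last target. There are 200 camera calls.

### The job

Put the wound coils from the stand away in the blue case. First, with the coils still on their posts, press the black plunger of the grey discharge box down to its stop and keep it down for a full second; then lift the case's lid gently until it rests open on its stop, slide every coil up off its iron post and put it in the case, and when all of them lie inside, lower the lid gently until it is fully shut. Leave the multimeter, the battery, the beaker and the green knob box where they stand.

Things in the scene. Friction and masses are not known exactly. Their poses are not given: they have to be found in the camera images.
- coil_a: Wound coil with red square end flanges and copper winding: outside 60 x 60 mm, 66 mm tall along its z axis, square bore 33 mm right through along z. Origin at the centre of the coil (33 mm above its underside). Starts upright over one of the four posts of the stand, or is absent. About 0.22 to 0.45 kg; may be gripped across any pair of its sides.
- coil_b: Wound coil with blue square end flanges and copper winding: outside 60 x 60 mm, 66 mm tall along its z axis, square bore 33 mm right through along z. Origin at the centre of the coil (33 mm above its underside). Starts upright over one of the four posts of the stand, or is absent. About 0.22 to 0.45 kg; may be gripped across any pair of its sides.
- coil_c: Wound coil with green square end flanges and copper winding: outside 60 x 60 mm, 66 mm tall along its z axis, square bore 33 mm right through along z. Origin at the centre of the coil (33 mm above its underside). Starts upright over one of the four posts of the stand, or is absent. About 0.22 to 0.45 kg; may be gripped across any pair of its sides.
- coil_d: Wound coil with yellow square end flanges and copper winding: outside 60 x 60 mm, 66 mm tall along its z axis, square bore 33 mm right through along z. Origin at the centre of the coil (33 mm above its underside). Starts upright over one of the four posts of the stand, or is absent. About 0.22 to 0.45 kg; may be gripped across any pair of its sides.
- stand: Fixed plywood base, 210 x 210 mm, 20 mm thick, with four upright square iron posts, 26 x 26 mm, tops 95 mm above the bench, at x = +-60 mm, y = +-60 mm in its frame. Origin: centre of the underside, on the bench; z up. A coil sits over a post, resting on the base, so its centre is 53 mm above the bench and its top 86 mm; to come off, it must be raised straight up by more than 75 mm.
- case: Fixed blue storage case, outside 140 mm (its x) x 360 mm (its y), 80 mm tall, walls and floor 5 mm, inside 130 x 350 mm, no dividers. Origin: centre of the underside, on the bench; its x axis points from the handle side to the hinge side; z up. The hinged lid covers it. Three coils fit side by side along y, e.g. at y = -105, 0 and +105 mm.
- case_floor (a point): Centre of the case's inner floor, 5 mm above the bench, axes as the case's.
- lid (a joint): Lid angle in rad: 0 shut on the case's rim, 1.65 fully open on its stop (just past vertical). Stiff friction hinge (about 0.4 N m): it stays where it is left. About 3 to 4 N at the handle moves it. Moving onto either stop at more than 1 rad/s is a slam.
- lid_handle (a point): Centre of the black bar handle: 12 mm thick round bar, 100 mm long parallel to the case's y axis, held 50 mm out from the lid's free edge by two arms at its ends, so a finger fits on either side of it. 190 mm from the hinge axis; 84 mm above the bench when shut, about 270 mm when open. Axes turn with the lid.
- lid_hinge (a point): Point on the hinge axis, at the middle of the case's far (+x) rim, 80 mm above the bench; the axis runs along the case's y. With lid at 0 the handle lies at x = -190 mm, z = +4 mm from here in the case's frame, and rises as the lid opens.
- discharger: Fixed grey discharge box, 100 x 90 x 50 mm, with the plunger in the middle of its top. Origin: centre of the underside.
- plunger (a joint): Depth of the black plunger in m: 0 up, 0.018 pressed down to its stop. Spring return: about 3 N to start it, 7 N at the stop.
- plunger_top (a point): Centre of the top face of the black mushroom-shaped plunger head, 42 mm across (its flat top 30 mm); 92 mm above the bench when up, 74 mm when down.
- multimeter: Orange and black hand multimeter lying flat, 170 x 82 x 37 mm; loose bystander, origin at the centre of its underside.
- battery: Blue and silver lantern battery, 67 x 62 x 106 mm; loose bystander, origin at the centre of its underside.
- beaker: Empty glass beaker, 80 mm across, 100 mm tall; loose bystander, origin at the centre of its underside.
- decade_box: Flat green box with a black knob, 110 x 120 x 54 mm, close to the robot; loose bystander, origin at the centre of its underside.
Not all that is in view belongs to the job. Several things have the shape of the coil_d; the one meant has the colours described above.

How it is judged:
By the outcome, as a careful person would: the job done as asked, in the order asked, and still so for the second after the job is handed in, with the robot touching nothing.
Of coil_a, coil_b, coil_c, coil_d only 2 to 3 are there at a start; the rules pass over those that are not, and their reading is None.
At some moment in a run one of coil_a, coil_b, coil_c, coil_d may be knocked a few centimetres aside while the robot is not near it.
Once in a run the grip may slacken for a moment while it holds something.
It also fails if it takes over 210 s, if anything falls off the work surface, if the arm or the gripper's body presses on something with over 40 N, if the wrist force passes 120 N, or if a joint passes its speed limit or range.

## Working session

There is one attempt and no reset: what is moved stays moved. The work goes in short steps, Python scripts to look and compute and a tool call to move; the robot and the scene stay as the last step left them, time stands still between calls to the robot, and variables do not carry over. Pictures are saved under pics/ and viewed, at most 14 in all, crops included, and the job is handed in when it is done.

Besides the shell and the picture viewer there is one more tool, called after "Request:" as name(argument=value, ...) on one line, values as JSON. step_arm: Moves the arm, as the interface text tells. Shifts and turns lie within -1 to 1; 1 stands for 0.02 m of shift or 0.08 rad of turn. Its arguments: {"type":"object","properties":{"motion":{"type":"array","items":{"type":"array","items":{"type":"array","items":{"type":"number"}}}}},"required":["motion"]}

```bash
mkdir -p pics; cat > h.py <<'E'
from workcell import *
import numpy as np, cv2
def cam(n):
    i=camera_info(n); f=210/np.tan(np.radians(i["fovy"])/2)
    return np.array([[f,0,i["cx"]],[0,f,i["cy"]],[0,0,1.]]),np.array(i["D"],float),np.array(i["camera_from_world"],float)
def unproj(n,px,z):
    K,D,T=cam(n); u=cv2.undistortPoints(np.array([[px]],float),K,D)[0,0]
    R=T[:3,:3]; c=-R.T@T[:3,3]; d=R.T@np.array([u[0],u[1],1]); return c+d*(z-c[2])/d[2]
def proj(n,p):
    K,D,T=cam(n); return cv2.projectPoints(np.array(p,float).reshape(-1,3),cv2.Rodrigues(T[:3,:3])[0],T[:3,3],K,D)[0][:,0]
def snap(n,f):
    im=read_camera(n); cv2.imwrite("pics/"+f,im[:,:,::-1]); return im
E
python3 - <<'E'
from h import *
np.set_printoptions(precision=1,suppress=True)
a=snap("scene","s0.png");b=snap("top","t0.png")
for n in("scene","top"):
    K,D,T=cam(n);print(n,K[0,0],-T[:3,:3].T@T[:3,3],T[:3,2],D)
zs=dict(coil_a=53,coil_b=53,coil_c=53,coil_d=53,stand=0,case=0,lid_handle=84,lid_hinge=80,discharger=0,plunger_top=92,multimeter=0,battery=0,beaker=0,decade_box=0)
for k,z in zs.items():
    for n in("top","scene"):
        print(k,n,[(round(r["confidence"],2),np.round(r["pixel"]),unproj(n,r["pixel"],z)[:2]) for r in tip_of(k,n)[:5]])
print(sense())
E
```

```text
scene 420.21847695331235 [1136.6 -381.   895.7] [-0.  -0.7 -0.7] [-0.  0.  0.  0.  0.]
top 493.7521393722624 [ 205.9   66.6 1491.3] [ 0.  -0.2 -1. ] [-0.1  0.   0.   0.   0. ]
coil_a top [(0.84, array([218., 204.]), array([592.3, 235.2])), (0.79, array([186., 215.]), array([559.4, 331.1])), (0.79, array([207., 312.]), array([270.6, 267.5])), (0.75, array([132., 257.]), array([435.4, 490.2])), (0.66, array([232., 241.]), array([477.1, 192.9]))]
coil_a scene [(0.97, array([371., 156.]), array([471.9, 453.4])), (0.92, array([341., 211.]), array([595.8, 218.4])), (0.85, array([405., 179.]), array([607.9, 459.5])), (0.83, array([284., 152.]), array([298.3, 239.7])), (0.66, array([359., 189.]), array([561.9, 318.4]))]
coil_b top [(0.84, array([218., 204.]), array([592.3, 235.2])), (0.79, array([186., 215.]), array([559.4, 331.1])), (0.79, array([207., 312.]), array([270.6, 267.5])), (0.75, array([132., 257.]), array([435.4, 490.2])), (0.66, array([232., 241.]), array([477.1, 192.9]))]
coil_b scene [(0.97, array([371., 156.]), array([471.9, 453.4])), (0.92, array([341., 211.]), array([595.8
[... 2637 characters left out ...]
e [(0.56, array([356., 271.]), array([743.5, 147.4]))]
decade_box top [(0.84, array([296., 278.]), array([368.1,   5.3])), (0.71, array([297., 203.]), array([602.5,  -7.6]))]
decade_box scene [(0.94, array([234., 209.]), array([374.4,   6.4]))]
{'time_s': 1.5, 'joint_pos': array([ 1. ,  0.3,  1.5, -0. ,  1.3, -0.2]), 'joint_velocities': array([ 0., -0., -0., -0., -0.,  0.]), 'joint_efforts': array([  0. , -44.6, -29.1,  -0. ,   0. ,  -0. ]), 'eef_pos': array([203.9, 510.8, 206.2]), 'tcp_rot': array([[-0.9,  0.4,  0. ],
       [ 0.4,  0.9, -0. ],
       [-0. , -0. , -1. ]]), 'force': array([ 0.2, -0.4, -0.5]), 'moment': array([-0.,  0., -0.]), 'grip_force': 0.0, 'opening': 0.9999119485531907}
```

```bash
python3 -c "
import cv2,numpy as np
a=cv2.imread('pics/s0.png');b=cv2.imread('pics/t0.png');cv2.imwrite('pics/s0b.png',cv2.resize(a,(800,600)));cv2.imwrite('pics/t0b.png',cv2.resize(b,(800,600)))"
```

```text
(no output)
```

View pics/s0b.png

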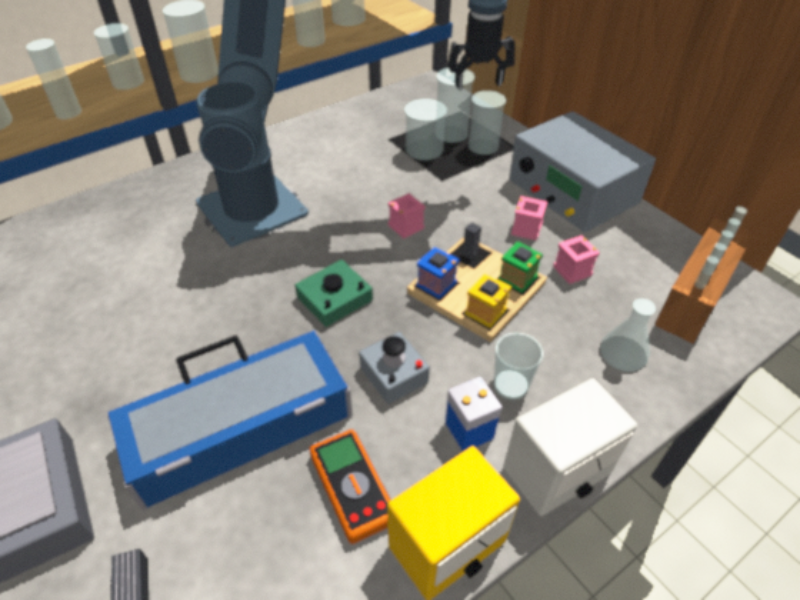

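View pics/t0b.png

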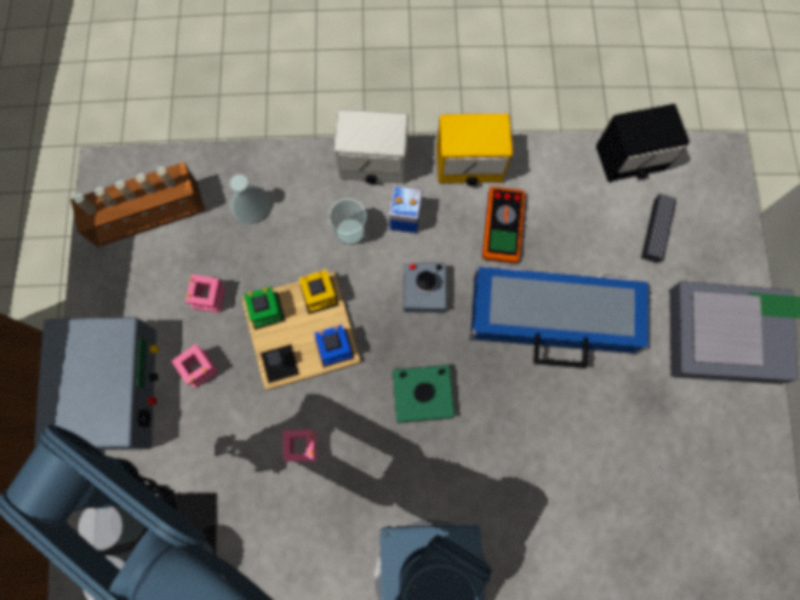

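The pictures show blue, green and yellow coils on the stand (top ≈ (335,343), (263,305), (318,290) in the 800x600 picture), with the fourth post empty. The pink ones are decoys. The case is at (560,310) with its handle facing the robot, and the plunger is at (430,280). Next I'll fit models to the silhouettes.

```bash
cat >> h.py <<'E'
from scipy.optimize import minimize
def boxpts(x,y,a,lx,ly,z0,z1):
    c,s=np.cos(a),np.sin(a)
    return np.array([[x+c*i*lx/2-s*j*ly/2,y+s*i*lx/2+c*j*ly/2,z] for i in(-1,1) for j in(-1,1) for z in(z0,z1)])
def hullmask(p):
    m=np.zeros((840,1120),np.uint8); cv2.fillConvexPoly(m,cv2.convexHull(np.round(p*2).astype(np.int32)),1); return m>0
def fit(masks,x0,lx,ly,z0,z1,yaw=True):
    hm={n:hullmask(np.argwhere(m)[:,::-1].astype(float)) for n,m in masks.items()}
    def cost(q):
        c=0
        for n,m in hm.items():
            h=hullmask(proj(n,boxpts(q[0],q[1],q[2]/100 if yaw else x0[2],lx,ly,z0,z1))); c+=1-(h&m).sum()/(h|m).sum()
        return c/len(hm)
    x=np.array([x0[0],x0[1],x0[2]*100],float)
    S=np.vstack([x,x+[8,0,0],x+[0,8,0],x+[0,0,10]]) 
    for _ in range(2):
        r=minimize(cost,x,method="Nelder-Mead",options=dict(initial_simplex=S+(x-S[0]))); x=r.x
    return [round(x[0],1),round(x[1],1),round(x[2]/100,3),round(r.fun,3)]
def sil(target,n,p):
    "silhouette nearest the projected point p"
    px=proj(n,p)[0]; best=None
    for r in silhouettes(target,n):
        if r["confidence"]<.25: continue
        q=np.argwhere(r["region"])[:,::-1]
        if len(q)<10: continue
        d=np.hypot(*(q.mean(0)-px))
        if d<25 and (best is None or d<best[0]): best=(d,r["region"])
    return None if best is None else best[1]
E
python3 - <<'E'
from h import *
for n in("scene","top"): read_camera(n)
for name,cls,x0,d in [("case","case",(542,-288,0.05),(140,360,0,84)),("stand","stand",(530,265,0.2),(210,210,0,20)),
  ("green","coil_a",(559,331,.2),(60,60,20,86)),("yellow","coil_a",(592,235,.2),(60,60,20,86)),("blue","coil_a",(477,193,.2),(60,60,20,86)),
  ("disch","discharger",(602,-6,0),(100,90,0,50)),("decade","decade_box",(370,6,0),(110,120,0,54))]:
    m={}
    for n in("top","scene"):
        s=sil(cls,n,(x0[0],x0[1],(d[2]+d[3])/2))
        if s is not None: m[n]=s; 
    print(name,{k:int(v.sum()) for k,v in m.items()},fit(m,x0,*d) if m else None, [fit({k:v},x0,*d) for k,v in m.items()])
# colour-based checks
hsv={n:cv2.cvtColor(read_camera(n),cv2.COLOR_RGB2HSV) for n in("top","scene")}
for name,lo,hi,p in[("green",(45,120,40),(75,255,255),(559,331,86)),("yellow",(22,130,80),(32,255,255),(592,235,86)),("blue",(105,150,60),(120,255,255),(477,193,86))]:
  for n in hsv:
    m=cv2.inRange(hsv[n],lo,hi); c=proj(n,p)[0]; w=np.zeros_like(m); cv2.circle(w,tuple(int(v) for v in c),28,255,-1); m&=w
    q=np.argwhere(m)[:,::-1]; print(name,n,len(q),q.mean(0) if len(q) else 0, q.min(0),q.max(0))
print(sense()["time_s"])
E
```

```text
case {'scene': 11763} [np.float64(535.9), np.float64(-286.4), np.float64(-0.119), np.float64(0.142)] [[np.float64(535.9), np.float64(-286.4), np.float64(-0.119), np.float64(0.142)]]
stand {'top': 3644, 'scene': 2555} [np.float64(515.9), np.float64(263.7), np.float64(0.273), np.float64(0.084)] [[np.float64(516.7), np.float64(263.2), np.float64(0.278), np.float64(0.02)], [np.float64(514.2), np.float64(265.3), np.float64(0.272), np.float64(0.145)]]
green {'top': 456, 'scene': 579} [np.float64(560.0), np.float64(334.8), np.float64(0.297), np.float64(0.07)] [[np.float64(560.7), np.float64(335.4), np.float64(0.254), np.float64(0.045)], [np.float64(561.4), np.float64(333.9), np.float64(0.387), np.float64(0.079)]]
yellow {'top': 435, 'scene': 674} [np.float64(592.4), np.float64(221.8), np.float64(0.312), np.float64(0.066)] [[np.float64(593.4), np.float64(222.7), np.float64(0.302), np.float64(0.046)], [np.float64(591.2), np.float64(221.0), np.float64(0.344), np.float64(0.051)]]
blue {'top': 463, 'scene': 614} [np.float64(477.2), np.float64(191.1), np.float64(0.298), np.float64(0.079)] [[np.fl
[... 363 characters left out ...]
float64(-5.3), np.float64(-0.061), np.float64(0.051)]]
decade {'top': 1551, 'scene': 1538} [np.float64(371.9), np.float64(7.2), np.float64(0.034), np.float64(0.104)] [[np.float64(371.8), np.float64(7.3), np.float64(0.06), np.float64(0.033)], [np.float64(377.3), np.float64(5.0), np.float64(-0.052), np.float64(0.167)]]
green top 430 [184.37906977 215.5       ] [171 201] [197 228]
green scene 319 [364.63636364 184.4137931 ] [350 169] [378 204]
yellow top 430 [222.56976744 203.47209302] [209 189] [234 217]
yellow scene 447 [343.1163311  206.34228188] [326 185] [370 226]
blue top 363 [233.76033058 242.30027548] [221 229] [245 254]
blue scene 280 [305.16785714 187.6       ] [293 174] [321 208]
2.4
```

```bash
cat >> h.py <<'E'
from scipy.spatial.transform import Rotation as Ro
def go(x,y,z,yaw=0.0):
    "turn (tool frame, units) to yaw, then shift units in the turned tool frame"
    s=sense(); R=np.array(s["tcp_rot"]); G=Ro.from_euler("z",yaw).as_matrix()@np.diag([-1.,1,-1])
    rv=Ro.from_matrix(R.T@G).as_rotvec()/.08; d=np.array([x,y,z])-np.array(s["eef_pos"])
    print("t",round(s["time_s"],1),"pos",np.round(s["eef_pos"],1),"turn",np.round(rv,2),"shift(turned)",np.round(G.T@d/20,2),"shift(now)",np.round(R.T@d/20,2),"F",np.round(s["force"],1),"op",round(s["opening"],2),"gf",round(s["grip_force"],1))
E
python3 - <<'E'
from h import *
im={n:read_camera(n) for n in("top","scene")}
m={}
for n in im:
    for r in silhouettes("case",n): 
        print(n,round(r["confidence"],2),r["rect"],r["region"].sum())
    rs=[r for r in silhouettes("case",n) if r["region"].sum()>3000]
    if rs:
        k=np.ones((11,11),np.uint8); m[n]=cv2.morphologyEx(rs[0]["region"].astype(np.uint8),cv2.MORPH_OPEN,k)>0
        print(fit({n:m[n]},(540,-287,-.08),140,360,0,84))
print(fit(m,(540,-287,-.08),140,360,0,84))
h=cv2.cvtColor(im["top"],cv2.COLOR_RGB2HSV); b=cv2.inRange(h,(100,120,40),(125,255,255)); w=np.zeros_like(b); w[180:255,325:465]=255; b=cv2.morphologyEx(b&w,cv2.MORPH_OPEN,np.ones((3,3),np.uint8))
print("blue top",fit({"top":b>0},(540,-287,-.08),140,360,0,84))
ov=im["top"].copy()
for q,c in [((540,-287,-.08),(255,0,0))]: pass
go(600.6,-5.5,206,-0.06)
E
```

```text
top 0.9 [325.4, 185.9, 453.4, 259.5] 6633
[np.float64(538.9), np.float64(-286.5), np.float64(-0.108), np.float64(0.026)]
[np.float64(538.9), np.float64(-286.5), np.float64(-0.108), np.float64(0.026)]
blue top [np.float64(540.3), np.float64(-288.1), np.float64(-0.12), np.float64(0.036)]
t 2.7 pos [203.9 510.8 206.2] turn [-0. -0. -4.] shift(turned) [-2.135e+01 -2.458e+01  1.000e-02] shift(now) [-2.799e+01 -1.662e+01  1.000e-02] F [-0.3  0.2  0.2] op 1.0 gf 0.0
```

Request:
step_arm(motion=[[[0,0,0,0,0,-0.95,-1],[0,0,0,0,0,-0.95,-1],[0,0,0,0,0,-0.95,-1],[0,0,0,0,0,-0.95,-1],[0,0,0,0,0,-0.95,-1],[-0.76,-0.99,0,0,0,0,-1],[-0.76,-0.99,0,0,0,0,-1],[-0.76,-0.99,0,0,0,0,-1],[-0.76,-0.99,0,0,0,0,-1],[-0.76,-0.99,0,0,0,0,-1]]])

```text
time_s: 3.7
eef_pos: [280.4, 411.1, 206.3]
tcp_rot: [[-1.0, -0.0, 0.0], [-0.0, 1.0, 0.0], [-0.0, 0.0, -1.0]]
force: [0.2, -0.8, 0.7]
opening: -0.001
grip_force: 0.0
```

Request:
step_arm(motion=[[[-0.76,-0.99,0,0,0,0,-1],[-0.76,-0.99,0,0,0,0,-1],[-0.76,-0.99,0,0,0,0,-1],[-0.76,-0.99,0,0,0,0,-1],[-0.76,-0.99,0,0,0,0,-1],[-0.76,-0.99,0,0,0,0,-1],[-0.76,-0.99,0,0,0,0,-1],[-0.76,-0.99,0,0,0,0,-1],[-0.76,-0.99,0,0,0,0,-1],[-0.76,-0.99,0,0,0,0,-1]]])

```text
time_s: 4.7
eef_pos: [432.5, 213.0, 206.3]
tcp_rot: [[-1.0, -0.0, 0.0], [-0.0, 1.0, 0.0], [-0.0, 0.0, -1.0]]
force: [-0.4, 0.6, -0.1]
opening: -0.0
grip_force: 0.0
```

Request:
step_arm(motion=[[[-0.76,-0.99,0,0,0,0,-1],[-0.76,-0.99,0,0,0,0,-1],[-0.76,-0.99,0,0,0,0,-1],[-0.76,-0.99,0,0,0,0,-1],[-0.76,-0.99,0,0,0,0,-1],[-0.76,-0.99,0,0,0,0,-1],[-0.76,-0.99,0,0,0,0,-1],[-0.76,-0.99,0,0,0,0,-1],[-0.76,-0.99,0,0,0,0,-1],[-0.76,-0.99,0,0,0,0,-1]]])

```text
time_s: 5.7
eef_pos: [584.6, 15.0, 206.2]
tcp_rot: [[-1.0, -0.0, 0.0], [-0.0, 1.0, 0.0], [-0.0, 0.0, -1.0]]
force: [-0.3, -1.1, -0.2]
opening: 0.001
grip_force: 0.0
```

Request:
step_arm(motion=[[[-0.76,-0.99,0,0,0,0,-1],[0,0,0,0,0,0,-1],[0,0,0,0,0,0,-1]]])

```text
time_s: 6.0
eef_pos: [599.1, -4.1, 205.8]
tcp_rot: [[-1.0, 0.001, -0.001], [0.001, 1.0, 0.0], [0.001, 0.0, -1.0]]
force: [0.5, -0.5, 0.1]
opening: -0.003
grip_force: 0.0
```

```bash
python3 - <<'E'
from h import *
go(600.6,-5.5,110,0)
for n in("top","scene"):
    read_camera(n); print(n,proj(n,(600.6,-5.5,92)),[(r["confidence"],r["pixel"],unproj(n,r["pixel"],92)) for r in tip_of("plunger_top",n)[:1]])
E
```

```text
t 6.0 pos [599.1  -4.1 205.8] turn [ 0.01 -0.01 -0.01] shift(turned) [-0.08 -0.07  4.79] shift(now) [-0.08 -0.07  4.79] F [ 0.5 -0.5  0.1] op -0.0 gf 0.0
top [[297.85928904 195.47426548]] [(0.39, [302.0, 195.6], array([599.90009938, -17.68007212,  92.        ]))]
scene [[275.47872319 239.69971542]] [(0.66, [362.4, 189.6], array([594.72880509, 291.38078774,  92.        ]))]
```

Request:
step_arm(motion=[[[-0.03,-0.09,1,0,0,0,-1],[0,0,1,0,0,0,-1],[0,0,1,0,0,0,-1],[0,0,1,0,0,0,-1],[0,0,1,0,0,0,-1],[0,0,0.4,0,0,0,-1],[0,0,0.4,0,0,0,-1],[0,0,0,0,0,0,-1]]])

```text
time_s: 7.0
eef_pos: [599.4, -5.3, 89.8]
tcp_rot: [[-1.0, -0.001, -0.001], [-0.001, 1.0, 0.0], [0.001, 0.0, -1.0]]
force: [-0.2, -0.7, 0.0]
opening: 0.004
grip_force: 0.0
```

Request:
step_arm(motion=[[[0,0,0.3,0,0,0,-1],[0,0,0.2,0,0,0,-1],[0,0,0.1,0,0,0,-1],[0,0,0,0,0,0,-1]]])

```text
time_s: 7.4
eef_pos: [599.7, -5.7, 78.1]
tcp_rot: [[-1.0, -0.0, -0.0], [-0.0, 1.0, 0.0], [0.0, 0.0, -1.0]]
force: [0.0, 0.3, 0.6]
opening: 0.001
grip_force: 0.0
```

```bash
python3 - <<'E'
from h import *
a=snap("scene","a.png");b=snap("top","b.png")
c=np.hstack([cv2.resize(a[180:300,200:330],(400,370),interpolation=3),cv2.resize(b[150:270,240:370],(400,370),interpolation=3)])
cv2.imwrite("pics/p1.png",c[:,:,::-1]); print(proj("scene",(599.7,-5.7,70)),proj("top",(599.7,-5.7,70)),sense()["force"])
E
```

```text
[[275.23986973 245.07604502]] [[297.63387742 197.77094646]] [ 0.60132646  0.1570828  -0.74548136]
```

View pics/p1.png

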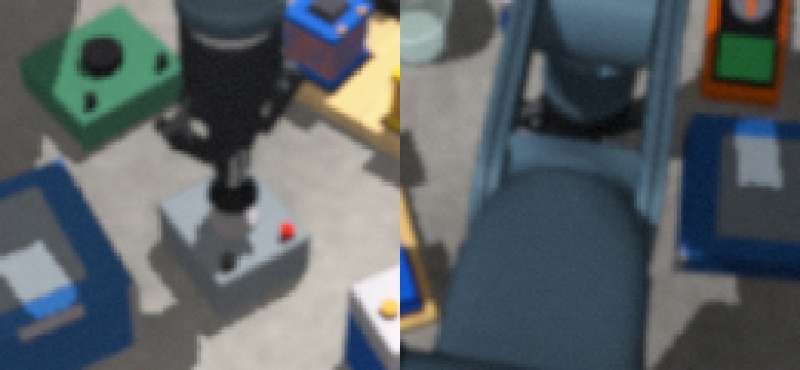

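The scene crop shows the closed fingers centred on the plunger head at (234,195) in the crop, with no force yet. I'll press further in small steps.

Request:
step_arm(motion=[[[0,0,0.15,0,0,0,-1],[0,0,0,0,0,0,-1],[0,0,0,0,0,0,-1]]])

```text
time_s: 7.8
eef_pos: [599.7, -5.7, 75.1]
tcp_rot: [[-1.0, -0.0, -0.0], [-0.0, 1.0, 0.0], [0.0, 0.0, -1.0]]
force: [-1.1, -0.1, 0.3]
opening: -0.001
grip_force: 0.0
```

Request:
step_arm(motion=[[[0,0,0.15,0,0,0,-1],[0,0,0,0,0,0,-1],[0,0,0,0,0,0,-1]]])

```text
time_s: 8.1
eef_pos: [599.7, -5.7, 72.0]
tcp_rot: [[-1.0, -0.0, -0.0], [-0.0, 1.0, 0.0], [0.0, 0.0, -1.0]]
force: [-0.3, -0.1, 0.2]
opening: -0.0
grip_force: 0.0
```

```bash
python3 - <<'E'
from h import *
a=snap("scene","a2.png")
o=cv2.imread("pics/s0.png")[:,:,::-1]
f=lambda i:cv2.resize(i[215:285,240:310],(400,400),interpolation=cv2.INTER_CUBIC)
cv2.imwrite("pics/p2.png",np.hstack([f(o),f(a)])[:,:,::-1]); print(proj("scene",[(600,-5.7,92),(600,-5.7,74),(600,-5.7,50)])); s=sense();print(s["force"],s["moment"],s["joint_efforts"])
E
```

```text
[[275.27157451 239.58204225]
 [275.30241555 244.15277239]
 [275.34233141 250.07048415]]
[ 0.07700326 -1.13564161 -0.73717427] [2.61497804e-05 1.29079121e-03 1.59960832e-02] [ 1.54190293e-03 -5.23519242e+01 -2.53283143e+01 -5.51771191e-04
  4.51354572e-03 -4.03816159e-05]
```

View pics/p2.png

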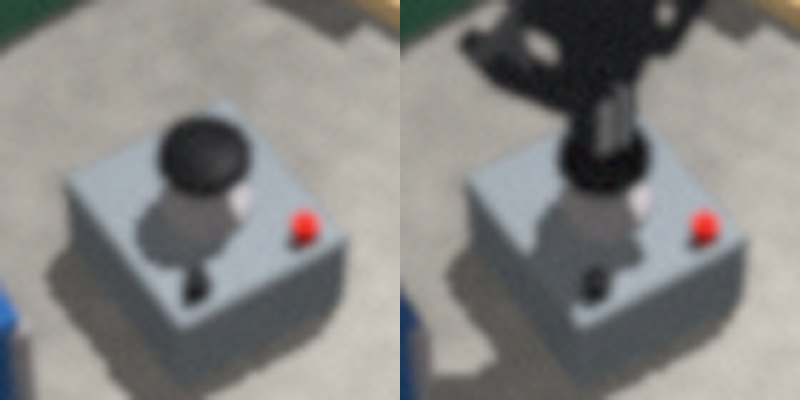

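The head is still up and the fingertips are just at its top, around (612,155) in the crop. I'll keep going down until I feel force.

Request:
step_arm(motion=[[[0,0,0.2,0,0,0,-1],[0,0,0,0,0,0,-1],[0,0,0,0,0,0,-1]]])

```text
time_s: 8.45
eef_pos: [599.6, -5.7, 68.0]
tcp_rot: [[-1.0, -0.0, -0.0], [-0.0, 1.0, 0.0], [0.0, 0.0, -1.0]]
force: [-0.4, 0.6, -0.2]
opening: 0.0
grip_force: 0.0
```

Request:
step_arm(motion=[[[0,0,0.2,0,0,0,-1],[0,0,0,0,0,0,-1],[0,0,0,0,0,0,-1]]])

```text
time_s: 8.75
eef_pos: [600.1, -5.8, 64.5]
tcp_rot: [[-1.0, -0.0, 0.001], [-0.0, 1.0, -0.0], [-0.001, -0.0, -1.0]]
force: [-0.5, 0.6, 2.5]
opening: -0.006
grip_force: 1.4
```

```bash
python3 - <<'E'
from h import *
a=snap("scene","a3.png")
f=lambda i:cv2.resize(i[195:285,230:320],(400,400),interpolation=cv2.INTER_CUBIC)
o=cv2.imread("pics/a2.png")[:,:,::-1]
cv2.imwrite("pics/p3.png",np.hstack([f(o),f(a)])[:,:,::-1]); s=sense();print(s)
E
```

```text
{'time_s': 8.8, 'joint_pos': array([-1.95269284e-01,  4.70897124e-01,  1.59134323e+00,  2.01892907e-05,
        1.07856169e+00, -1.76629455e+00]), 'joint_velocities': array([-0.00024284,  0.00025402,  0.00250557,  0.00064847, -0.00020188,
        0.00051518]), 'joint_efforts': array([-5.19007270e-02, -5.07666886e+01, -2.39858294e+01, -3.02722421e-02,
        2.81862816e-02, -2.83058043e-04]), 'eef_pos': array([600.12736031,  -5.74558011,  64.57942322]), 'tcp_rot': array([[-9.99999672e-01, -2.19352520e-04,  7.79037404e-04],
       [-2.19458493e-04,  9.99999967e-01, -1.35948419e-04],
       [-7.79007558e-04, -1.36119341e-04, -9.99999687e-01]]), 'force': array([-0.12597923,  0.06409102,  3.39023871]), 'moment': array([ 0.06494863, -0.02120011,  0.04266457]), 'grip_force': 1.4401446282863617, 'opening': -0.00044660080819070274}
```

View pics/p3.png

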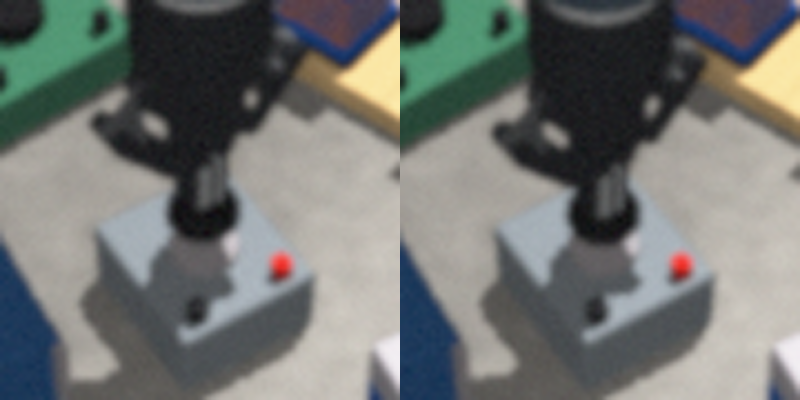

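Contact is just starting at 3.4 N and the head is not yet down. The fingers seem to sit towards the head's right edge, near (612,215) in the crop. I'll triangulate the head from the saved first pictures before pressing harder.

```bash
python3 - <<'E'
from h import *
P={}
for n,f,c in(("top","t0.png",(300,196)),("scene","s0.png",(276,243))):
    g=cv2.cvtColor(cv2.imread("pics/"+f),cv2.COLOR_BGR2GRAY); w=np.zeros_like(g); cv2.circle(w,c,13,255,-1)
    m=((g<60)&(w>0)).astype(np.uint8); k,l,st,ce=cv2.connectedComponentsWithStats(m)
    for i in range(1,k):
        if st[i,4]>30: print(n,st[i],ce[i]); P[n]=ce[i] if n not in P else P[n]
rays=[]
for n in P:
    a=unproj(n,P[n],0);b=unproj(n,P[n],200); d=(b-a)/np.linalg.norm(b-a); rays.append((a,d))
A=sum(np.eye(3)-np.outer(d,d) for a,d in rays);B=sum((np.eye(3)-np.outer(d,d))@a for a,d in rays); x=np.linalg.solve(A,B)
print("head centroid",x,[unproj(n,P[n],86) for n in P],[np.linalg.norm((np.eye(3)-np.outer(d,d))@(x-a)) for a,d in rays])
g=cv2.cvtColor(cv2.imread("pics/t0.png"),cv2.COLOR_BGR2GRAY);print(g[186:210:2,286:314:2])
E
```

```text
top [292 190  16  13 167] [299.40718563 196.13173653]
scene [268 236  14  14 124] [274.23387097 242.09677419]
head centroid [600.53404894  -9.88041687  85.58417261] [array([600.15594866, -10.31176819,  86.        ]), array([601.02835179,  -9.59403355,  86.        ])] [np.float64(0.5219306223429132), np.float64(0.5219306223429807)]
[[109  75  77 103 119 120 119 118 120 102  46  46  98  89]
 [104  83  91 114 115 107 105 113 116 106  58  66  99  75]
 [118 114 119 106  78  48  34  53  85  97  98 114 114  75]
 [122 119 115  72  28  14  13  18  28  49  75 108 112  73]
 [120 116 105  47  18  16  17  16  20  33  53  78 103  72]
 [119 119 100  38  26  26  21  17  14  28  48  61  97  72]
 [118 121 107  55  44  36  27  14  17  32  51  62  98  72]
 [121 120 115  87  47  39  32  23  24  44  52  74 107  72]
 [118 120 119 114  97  67  48  48  58  63  82 103 113  74]
 [121 118 117 118 118 120 110 106 107 110 116 119 116  76]
 [118 118 117 118 119 115 117 113 121 120 120 121 116  75]
 [120 122 118 122 120 122 122 121 124 123 122 121 116  74]]
```

The head is at about (600,-9, top 92), so the xy is right and the z reading simply sits lower than the real tips at contact. I'll press until the force shows the stop.

Request:
step_arm(motion=[[[0,-0.1,0.2,0,0,0,-1],[0,0,0.2,0,0,0,-1],[0,0,0,0,0,0,-1]]])

```text
time_s: 9.1
eef_pos: [600.2, -7.5, 55.9]
tcp_rot: [[-1.0, -0.0, 0.001], [-0.0, 1.0, 0.0], [-0.001, 0.0, -1.0]]
force: [0.6, 2.8, 3.6]
opening: -0.003
grip_force: 2.4
```

Request:
step_arm(motion=[[[0,0,0.15,0,0,0,-1],[0,0,0.1,0,0,0,-1],[0,0,0,0,0,0,-1]]])

```text
time_s: 9.4
eef_pos: [600.2, -7.5, 51.4]
tcp_rot: [[-1.0, -0.0, 0.001], [-0.0, 1.0, 0.0], [-0.001, 0.0, -1.0]]
force: [0.8, 2.8, 5.5]
opening: 0.004
grip_force: 2.9
```

Request:
step_arm(motion=[[[0,0,0.1,0,0,0,-1],[0,0,0.1,0,0,0,-1],[0,0,0,0,0,0,-1]]])

```text
time_s: 9.7
eef_pos: [600.3, -7.5, 48.9]
tcp_rot: [[-1.0, -0.0, 0.002], [-0.0, 1.0, -0.0], [-0.002, -0.0, -1.0]]
force: [-2.7, 3.4, 14.6]
opening: 0.001
grip_force: 7.0
```

Request:
step_arm(motion=[[[0,0,0.08,0,0,0,-1],[0,0,0,0,0,0,-1]]])

```text
time_s: 9.9
eef_pos: [600.4, -7.6, 48.8]
tcp_rot: [[-1.0, -0.001, 0.002], [-0.001, 1.0, -0.0], [-0.002, -0.0, -1.0]]
force: [-5.6, 3.4, 23.9]
opening: -0.002
grip_force: 11.7
```

Request:
step_arm(motion=[[[0,0,0,0,0,0,-1],[0,0,0,0,0,0,-1],[0,0,0,0,0,0,-1],[0,0,0,0,0,0,-1],[0,0,0,0,0,0,-1],[0,0,0,0,0,0,-1],[0,0,0,0,0,0,-1],[0,0,0,0,0,0,-1],[0,0,0,0,0,0,-1],[0,0,0,0,0,0,-1]]])

```text
time_s: 10.9
eef_pos: [600.4, -7.5, 48.8]
tcp_rot: [[-1.0, -0.001, 0.002], [-0.001, 1.0, -0.0], [-0.002, -0.0, -1.0]]
force: [-5.3, 3.4, 22.5]
opening: -0.0
grip_force: 11.5
```

```bash
python3 - <<'E'
from h import *
a=snap("scene","a4.png")
f=lambda i:cv2.resize(i[195:285,230:320],(400,400),interpolation=cv2.INTER_CUBIC)
o=cv2.imread("pics/a3.png")[:,:,::-1]
cv2.imwrite("pics/p4.png",np.hstack([f(o),f(a)])[:,:,::-1]); print(sense()["force"])
E
```

```text
[-6.47848153  3.59062246 22.75282223]
```

View pics/p4.png

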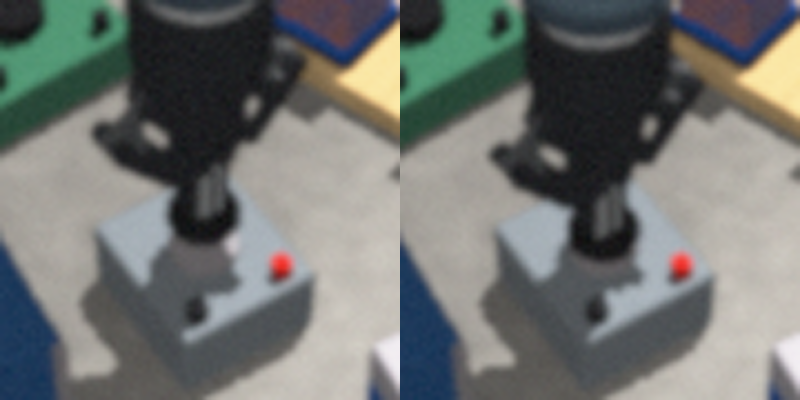

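The head is clearly down in the right crop, about 4 px (roughly 17 mm), with 23 N on the stop. It has been held for over a second. I'll hold briefly more, then lift and turn towards the case handle.

Request:
step_arm(motion=[[[0,0,0,0,0,0,-1],[0,0,0,0,0,0,-1],[0,0,0,0,0,0,-1],[0,0,-0.5,0,0,0,-1],[0,0,-0.5,0,0,0,-1],[0,0,-1,0,0,0,-1],[0,0,-1,0,0,1,-0.2],[0,0,-1,0,0,1,-0.2],[0,0,-1,0,0,1,-0.2],[0,0,-1,0,0,1,-0.2]]])

```text
time_s: 11.95
eef_pos: [598.8, -8.1, 165.5]
tcp_rot: [[-0.948, 0.318, -0.003], [0.318, 0.948, -0.0], [0.002, -0.001, -1.0]]
force: [0.5, -0.7, 0.4]
opening: 0.399
grip_force: 0.0
```

Request:
step_arm(motion=[[[0,0,-1,0,0,1,-0.2],[0,0,-1,0,0,1,-0.2],[0,0,0,0,0,1,-0.2],[0,0,0,0,0,1,-0.2],[0,0,0,0,0,1,-0.2],[0,0,0,0,0,1,-0.2],[0,0,0,0,0,1,-0.2],[0,0,0,0,0,1,-0.2],[0,0,0,0,0,1,-0.2],[0,0,0,0,0,1,-0.2]]])

```text
time_s: 12.95
eef_pos: [598.9, -8.2, 204.6]
tcp_rot: [[-0.433, 0.902, -0.003], [0.902, 0.433, -0.0], [0.001, -0.003, -1.0]]
force: [0.0, -0.1, -0.0]
opening: 0.4
grip_force: 0.0
```

Request:
step_arm(motion=[[[0,0,0,0,0,1,-0.2],[0,0,0,0,0,1,-0.2],[0,0,0,0,0,1,-0.2],[0,0,0,0,0,1,-0.2],[0,0,0,0,0,1,-0.2],[0,0,0,0,0,1,-0.2],[0,0,0,0,0,1,-0.2],[0,0,0,0,0,0,-0.2]]])

```text
time_s: 13.75
eef_pos: [599.0, -8.1, 204.7]
tcp_rot: [[0.11, 0.994, -0.002], [0.994, -0.11, -0.0], [-0.001, -0.002, -1.0]]
force: [0.5, -0.4, -0.3]
opening: 0.403
grip_force: 0.0
```

```bash
python3 - <<'E'
from h import *
go(420,-273.6,130,-1.683)
s=sense(); print(s["joint_pos"])
n="top"; read_camera(n)
for t in("plunger_top","lid_handle"): print([(r["confidence"],r["pixel"],unproj(n,r["pixel"],84)) for r in tip_of(t,n)[:2]])
n="scene"; im=snap(n,"a5.png")
for t,z in(("lid_handle",84),("plunger_top",92)): print([(r["confidence"],r["pixel"],unproj(n,r["pixel"],z)) for r in tip_of(t,n)[:1]])
E
```

```text
t 13.8 pos [599.   -8.1 204.7] turn [-0.03  0.01  0.03] shift(turned) [-14.19  -7.41   3.73] shift(now) [-14.17  -7.43   3.76] F [ 0.5 -0.4 -0.3] op 0.4 gf 0.0
[-1.98997197e-01  3.49313754e-01  1.41220575e+00 -8.25563669e-04
  1.38235518e+00 -8.89587193e-02]
[(0.57, [296.9, 199.2], array([591.49795405,  -2.65832573,  84.        ]))]
[(0.86, [391.1, 251.9], array([ 426.23671209, -270.58139208,   84.        ]))]
[(0.91, [143.4, 246.4], array([ 424.00205428, -279.52655242,   84.        ]))]
[(0.74, [276.4, 241.3], array([606.03334882,  -6.57729931,  92.        ]))]
```

Request:
step_arm(motion=[[[-0.95,-0.49,0,0,0,0,-0.2],[-0.95,-0.49,0,0,0,0,-0.2],[-0.95,-0.49,0,0,0,0,-0.2],[-0.95,-0.49,0,0,0,0,-0.2],[-0.95,-0.49,0,0,0,0,-0.2],[-0.95,-0.49,0,0,0,0,-0.2],[-0.95,-0.49,0,0,0,0,-0.2],[-0.95,-0.49,0,0,0,0,-0.2],[-0.95,-0.49,0,0,0,0,-0.2],[-0.95,-0.49,0,0,0,0,-0.2]]])

```text
time_s: 15.05
eef_pos: [481.2, -186.6, 205.7]
tcp_rot: [[0.108, 0.994, 0.0], [0.994, -0.108, -0.0], [-0.0, 0.0, -1.0]]
force: [0.1, -0.4, -0.4]
opening: 0.396
grip_force: 0.0
```

Request:
step_arm(motion=[[[-0.95,-0.49,0.2,0,0,0,-0.2],[-0.95,-0.49,0.5,0,0,0,-0.2],[-0.95,-0.49,1,0,0,0,-0.2],[-0.95,-0.49,1,0,0,0,-0.2],[-0.95,-0.49,1,0,0,0,-0.2],[0,0,1,0,0,0,-0.2],[0,0,0.8,0,0,0,-0.2],[0,0,0,0,0,0,-0.2]]])

```text
time_s: 15.85
eef_pos: [421.2, -274.0, 93.6]
tcp_rot: [[0.109, 0.994, -0.003], [0.994, -0.109, 0.003], [0.003, -0.004, -1.0]]
force: [-0.1, 0.7, 0.6]
opening: 0.4
grip_force: 0.0
```

```bash
python3 - <<'E'
from h import *
go(422,-274.5,84,-1.683)
a=snap("scene","a6.png"); b=snap("top","b6.png")
f=lambda i:cv2.resize(i,(400,400),interpolation=cv2.INTER_CUBIC)
cv2.imwrite("pics/p6.png",np.hstack([f(a[185:285,90:190]),f(b[200:290,345:435])])[:,:,::-1])
print(proj("scene",[(422,-274.5,z) for z in(84,100,120)]),proj("top",[(422,-274.5,z) for z in(84,100,120)]))
E
```

```text
t 15.8 pos [ 421.2 -274.    93.6] turn [-0.04 -0.04  0.04] shift(turned) [-0.02  0.04  0.48] shift(now) [-0.02  0.05  0.48] F [-0.1  0.7  0.6] op 0.4 gf 0.0
[[144.9709478  244.9545308 ]
 [143.4619001  240.87231966]
 [141.52824965 235.63686517]] [[392.54148489 253.30217236]
 [393.80826346 252.41468896]
 [395.43089448 251.27748992]]
```

View pics/p6.png

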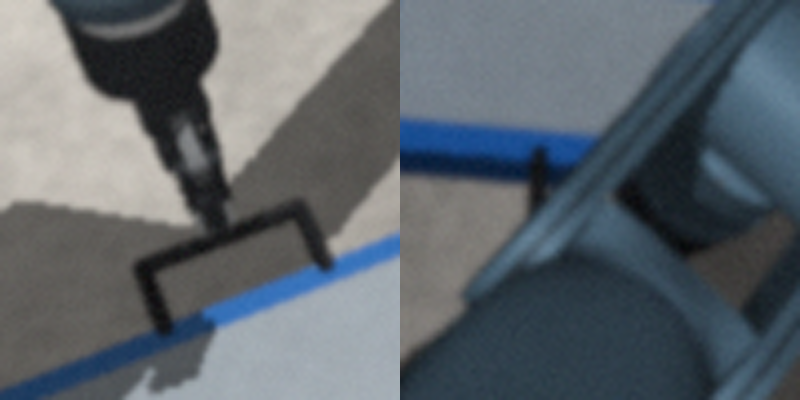

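The scene crop shows the bar centred at (220,235) with the fingertips about 30 mm above it and aligned. I'll descend astride it, watching the force.

Request:
step_arm(motion=[[[0,-0.05,0.5,0,0,0,-0.2],[0,-0.05,0.5,0,0,0,-0.2],[0,0,0.5,0,0,0,-0.2],[0,0,0.2,0,0,0,-0.2],[0,0,0.2,0,0,0,-0.2],[0,0,0.2,0,0,0,-0.2],[0,0,0,0,0,0,-0.2]]])

```text
time_s: 16.65
eef_pos: [420.5, -274.6, 53.1]
tcp_rot: [[0.109, 0.994, -0.001], [0.994, -0.109, 0.001], [0.0, -0.001, -1.0]]
force: [-0.6, 0.3, -0.4]
opening: 0.403
grip_force: 0.0
```

Request:
step_arm(motion=[[[0,0,0.2,0,0,0,-0.2],[0,0,0.2,0,0,0,-0.2],[0,0,0,0,0,0,-0.3],[0,0,0,0,0,0,-0.4],[0,0,0,0,0,0,-0.6],[0,0,0,0,0,0,-1],[0,0,0,0,0,0,-1],[0,0,0,0,0,0,-1],[0,0,0,0,0,0,-1],[0,0,0,0,0,0,-1]]])

```text
time_s: 17.65
eef_pos: [418.8, -274.6, 45.8]
tcp_rot: [[0.108, 0.994, -0.003], [0.994, -0.108, 0.001], [0.0, -0.003, -1.0]]
force: [-7.9, -0.7, 5.3]
opening: 0.108
grip_force: 58.5
```

Request:
step_arm(motion=[[[0.0,0.01,-0.16,0,0,0,-1],[0,0.02,-0.32,0,0,0,-1],[0,0.04,-0.47,0,0,0,-1],[0,0.08,-0.47,0,0,0,-1],[0,0.08,-0.47,0,0,0,-1],[0,0.0,0,0,0,0,-1]]])

```text
time_s: 18.25
eef_pos: [423.2, -275.1, 83.9]
tcp_rot: [[0.108, 0.994, -0.004], [0.994, -0.108, 0.001], [0.0, -0.004, -1.0]]
force: [-8.2, -0.6, 3.1]
opening: 0.111
grip_force: 59.0
```

```bash
python3 - <<'E'
from h import *
s=sense(); print(s["force"],s["moment"],s["eef_pos"],s["tcp_rot"])
read_camera("scene"); print([(r["confidence"],r["pixel"],proj("scene",[(419.5,-273,122)])) for r in tip_of("lid_handle","scene")[:2]])
E
```

```text
[-8.22530083 -0.59051535  3.07456989] [-0.08158985  1.28192534 -0.06173603] [ 423.19100843 -275.13482048   83.89205092] [[ 1.08313041e-01  9.94108746e-01 -4.01073632e-03]
 [ 9.94116832e-01 -1.08311763e-01  5.35033317e-04]
 [ 9.74713771e-05 -4.04509157e-03 -9.99991814e-01]]
[(0.92, [140.4, 235.9], array([[141.50279801, 234.17744766]]))]
```

Request:
step_arm(motion=[[[0,0.13,-0.46,0,0,0,-1],[0,0.13,-0.46,0,0,0,-1],[0,0.17,-0.44,0,0,0,-1],[0,0.17,-0.44,0,0,0,-1],[0,0.22,-0.42,0,0,0,-1],[0,0.22,-0.42,0,0,0,-1],[0,0.26,-0.4,0,0,0,-1],[0,0.26,-0.4,0,0,0,-1]]])

```text
time_s: 19.15
eef_pos: [451.2, -278.4, 151.7]
tcp_rot: [[0.109, 0.994, -0.011], [0.994, -0.109, 0.002], [0.0, -0.011, -1.0]]
force: [-14.2, -3.0, 3.2]
opening: 0.114
grip_force: 58.4
```

Request:
step_arm(motion=[[[0,0.3,-0.37,0,0,0,-1],[0,0.3,-0.37,0,0,0,-1],[0,0.33,-0.34,0,0,0,-1],[0,0.33,-0.34,0,0,0,-1],[0,0.36,-0.31,0,0,0,-1],[0,0.36,-0.31,0,0,0,-1],[0,0.39,-0.27,0,0,0,-1],[0,0.39,-0.27,0,0,0,-1]]])

```text
time_s: 19.95
eef_pos: [505.7, -285.0, 207.1]
tcp_rot: [[0.11, 0.994, -0.01], [0.994, -0.11, -0.001], [-0.002, -0.009, -1.0]]
force: [-19.9, 2.6, 22.4]
opening: 0.112
grip_force: 58.8
```

```bash
python3 - <<'E'
import numpy as np
from scipy.optimize import least_squares
P=np.array([(418.8,-274.6,45.8),(423.2,-275.1,83.9),(451.2,-278.4,151.7),(505.7,-285.0,207.1)])
u=P[:,0]*.994-P[:,1]*.11; z=P[:,2]
f=lambda q:np.hypot(u-q[0],z-q[1])-190
r=least_squares(f,[u[0]+190,42]);print(r.x,r.fun,u)
r2=least_squares(lambda q:np.hypot(u-q[0],z-q[1])-q[2],[u[0]+190,42,190]);print(r2.x,r2.fun)
h=r.x; print("phi",np.arctan2(z-h[1],h[0]-u))
E
```

```text
[636.99021192  46.92911715] [ 0.50035815 -0.29417486 -0.52453435  0.41649409] [446.4932 450.9218 479.1168 534.0158]
[644.77806802  42.67360573 198.26828452] [ 0.04122919 -0.07679067  0.05067667 -0.01511519]
phi [-0.00592715  0.19614054  0.58590329  0.99942609]
```

Request:
step_arm(motion=[[[0,0.21,-0.22,0,0,0,-1],[0,0.21,-0.22,0,0,0,-1],[0,0.22,-0.21,0,0,0,-1],[0,0.43,-0.2,0,0,0,-1],[0,0.43,-0.2,0,0,0,-1],[0,0.45,-0.15,0,0,0,-1],[0,0.45,-0.15,0,0,0,-1]]])

```text
time_s: 20.65
eef_pos: [557.0, -291.0, 231.9]
tcp_rot: [[0.11, 0.994, -0.004], [0.994, -0.11, -0.002], [-0.002, -0.003, -1.0]]
force: [-8.9, -0.9, 13.4]
opening: 0.108
grip_force: 59.2
```

Request:
step_arm(motion=[[[0,0.47,-0.1,0,0,0,-1],[0,0.47,-0.1,0,0,0,-1],[0,0.47,-0.06,0,0,0,-1],[0,0.47,-0.06,0,0,0,-1],[0,0.3,-0.01,0,0,0,-1],[0,0.3,0,0,0,0,-1]]])

```text
time_s: 21.25
eef_pos: [607.6, -297.0, 239.4]
tcp_rot: [[0.11, 0.994, 0.0], [0.994, -0.11, -0.003], [-0.003, 0.0, -1.0]]
force: [-3.6, -2.7, 6.1]
opening: 0.109
grip_force: 62.2
```

Request:
step_arm(motion=[[[0,0.25,0,0,0,0,-1],[0,0.25,0,0,0,0,-1],[0,0.2,0,0,0,0,-1],[0,0.15,0.01,0,0,0,-1],[0,0,0,0,0,0,-1]]])

```text
time_s: 21.75
eef_pos: [624.1, -298.9, 238.7]
tcp_rot: [[0.11, 0.994, -0.001], [0.994, -0.11, -0.003], [-0.003, -0.001, -1.0]]
force: [-3.0, -3.1, 6.4]
opening: 0.108
grip_force: 62.1
```

Request:
step_arm(motion=[[[0,0.15,0.01,0,0,0,-1],[0,0.15,0.01,0,0,0,-1],[0,0,0,0,0,0,-1]]])

```text
time_s: 22.05
eef_pos: [626.5, -298.9, 238.9]
tcp_rot: [[0.111, 0.994, -0.008], [0.994, -0.111, -0.002], [-0.003, -0.008, -1.0]]
force: [-16.5, -0.2, 12.5]
opening: 0.106
grip_force: 62.0
```

Request:
step_arm(motion=[[[0,-0.2,0,0,0,0,-1],[0,0,0,0,0,0,-0.2],[0,0,0,0,0,0,-0.2],[0,0,0,0,0,0,-0.2],[0,0,0,0,0,0,-0.2],[0,0,-0.5,0,0,0,-0.2],[0,0,-0.5,0,0,0,-0.2],[0,0,-1,0,0,0,-0.2],[0,0,-1,0,0,0,-0.2],[0,0,-0.5,0,0,0,-0.2]]])

```text
time_s: 23.05
eef_pos: [627.8, -297.8, 310.2]
tcp_rot: [[0.109, 0.994, 0.004], [0.994, -0.109, -0.003], [-0.002, 0.004, -1.0]]
force: [0.4, 0.7, 0.5]
opening: 0.4
grip_force: 0.0
```

Request:
step_arm(motion=[[[0,0,0,0,0,-1,0.2],[0,0,0,0,0,-1,0.5],[0,0,0,0,0,-1,1],[0,0,0,0,0,-1,1],[0,0,0,0,0,-1,1],[0,0,0,0,0,-1,1],[0,0,0,0,0,-1,1],[0,0,0,0,0,-1,1],[0,0,0,0,0,-1,1],[0,0,0,0,0,-1,1]]])

```text
time_s: 24.05
eef_pos: [627.1, -297.4, 307.2]
tcp_rot: [[-0.64, 0.768, 0.0], [0.768, 0.64, -0.0], [-0.0, 0.0, -1.0]]
force: [-0.0, 0.9, -0.1]
opening: 0.997
grip_force: 0.0
```

Request:
step_arm(motion=[[[0,0,0,0,0,-1,1],[0,0,0,0,0,-1,1],[0,0,0,0,0,-1,1],[0,0,0,0,0,-1,1],[0,0,0,0,0,-1,1],[0,0,0,0,0,-1,1],[0,0,0,0,0,-1,1],[0,0,0,0,0,-1,1],[0,0,0,0,0,-1,1],[0,0,0,0,0,-1,1]]])

```text
time_s: 25.05
eef_pos: [627.1, -297.4, 307.2]
tcp_rot: [[-0.997, 0.076, 0.0], [0.076, 0.997, -0.0], [-0.0, -0.0, -1.0]]
force: [-0.1, -0.9, -0.3]
opening: 0.999
grip_force: 0.0
```

```bash
cat >> h.py <<'E'
def coil(x0,z0=20,z1=86,cams=("top","scene")):
    m={}
    for n in cams:
        read_camera(n); s=sil("coil_a",n,(x0[0],x0[1],(z0+z1)/2))
        if s is not None: m[n]=s
    return list(m),fit(m,x0,60,60,z0,z1) if m else None
E
python3 - <<'E'
from h import *
print("blue",coil((475,190,.28))); print("green",coil((559,336,.28))); print("yellow",coil((591,222,.28)))
go(475.5,190,150,.275)
a=snap("scene","a7.png"); cv2.imwrite("pics/p7.png",cv2.resize(a,(800,600))[:,:,::-1])
E
```

```text
blue (['top', 'scene'], [np.float64(476.5), np.float64(190.5), np.float64(0.281), np.float64(0.048)])
green (['top', 'scene'], [np.float64(560.0), np.float64(336.0), np.float64(0.281), np.float64(0.078)])
yellow (['top', 'scene'], [np.float64(591.4), np.float64(221.5), np.float64(0.295), np.float64(0.065)])
t 25.6 pos [ 627.  -297.4  306.8] turn [ 0.   -0.   -4.44] shift(turned) [ 0.67 25.51  7.84] shift(now) [ 9.5  23.68  7.84] F [ 0.4 -0.5 -0.5] op 1.01 gf 0.0
```

View pics/p7.png

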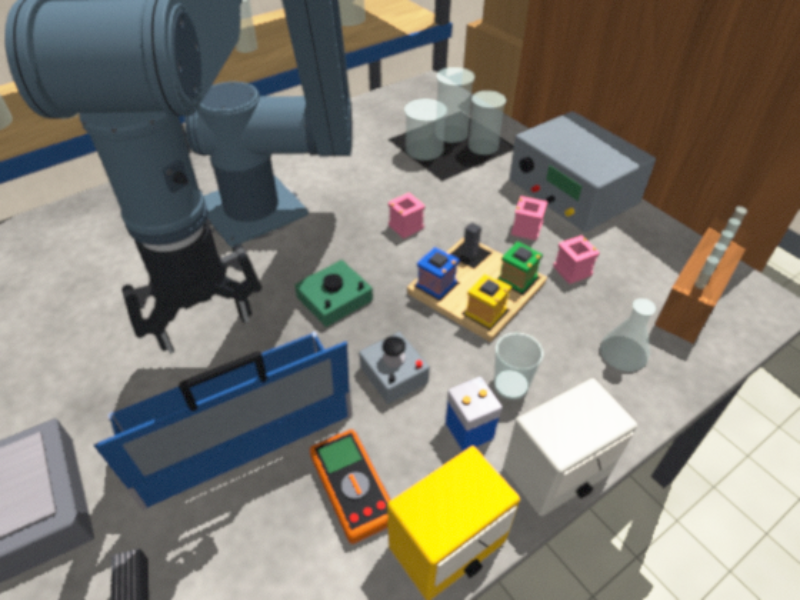

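The lid stands open, with its handle at (220,380). The three coils are in place and the plunger is back up. Heading to the blue coil.

Request:
step_arm(motion=[[[0,0,0,0,0,-0.91,1],[0,0,0,0,0,-0.91,1],[0,0,0,0,0,-0.91,1],[0,0,0,0,0,-0.91,1],[0,0,0,0,0,-0.91,1],[0.02,0.98,0,0,0,0,1],[0.02,0.98,0,0,0,0,1],[0.02,0.98,0,0,0,0,1],[0.02,0.98,0,0,0,0,1],[0.02,0.98,0,0,0,0,1]]])

```text
time_s: 26.7
eef_pos: [597.3, -203.2, 306.9]
tcp_rot: [[-0.96, -0.28, 0.0], [-0.28, 0.96, -0.0], [-0.0, -0.0, -1.0]]
force: [0.2, -0.2, 0.2]
opening: 1.0
grip_force: 0.0
```

Request:
step_arm(motion=[[[0.02,0.98,0,0,0,0,1],[0.02,0.98,0,0,0,0,1],[0.02,0.98,0,0,0,0,1],[0.02,0.98,0,0,0,0,1],[0.02,0.98,0,0,0,0,1],[0.02,0.98,0,0,0,0,1],[0.02,0.98,0,0,0,0,1],[0.02,0.98,0,0,0,0,1],[0.02,0.98,0,0,0,0,1],[0.02,0.98,0,0,0,0,1]]])

```text
time_s: 27.7
eef_pos: [538.3, -15.3, 306.9]
tcp_rot: [[-0.96, -0.281, 0.0], [-0.281, 0.96, -0.0], [-0.0, -0.0, -1.0]]
force: [0.8, 0.4, -0.3]
opening: 1.0
grip_force: 0.0
```

Request:
step_arm(motion=[[[0.02,0.98,0.73,0,0,0,1],[0.02,0.98,0.73,0,0,0,1],[0.02,0.98,0.73,0,0,0,1],[0.02,0.98,0.73,0,0,0,1],[0.02,0.98,0.73,0,0,0,1],[0.02,0.98,0.73,0,0,0,1],[0.02,0.98,0.73,0,0,0,1],[0.02,0.98,0.73,0,0,0,1],[0.02,0.98,0.73,0,0,0,1],[0.02,0.98,0.73,0,0,0,1]]])

```text
time_s: 28.7
eef_pos: [479.3, 171.5, 160.4]
tcp_rot: [[-0.96, -0.281, 0.0], [-0.281, 0.96, 0.0], [-0.0, -0.0, -1.0]]
force: [0.4, 0.1, -0.2]
opening: 1.001
grip_force: 0.0
```

Request:
step_arm(motion=[[[0,0.96,0,0,0,0,1],[0,0,0,0,0,0,1],[0,0,0,0,0,0,1]]])

```text
time_s: 29.0
eef_pos: [474.5, 189.1, 161.1]
tcp_rot: [[-0.959, -0.282, 0.001], [-0.282, 0.959, -0.0], [-0.001, -0.001, -1.0]]
force: [0.7, 1.1, -0.1]
opening: 0.998
grip_force: 0.0
```

```bash
python3 - <<'E'
from h import *
go(477,188.8,80,.283)
a=snap("scene","a8.png"); b=snap("top","b8.png")
f=lambda i:cv2.resize(i,(400,400),interpolation=cv2.INTER_CUBIC)
cv2.imwrite("pics/p8.png",np.hstack([f(a[130:230,250:350]),f(b[200:290,190:280])])[:,:,::-1])
s=sense();R=s["tcp_rot"]
for dz in(60,90,38): print(dz,[proj("scene",[s["eef_pos"]+R[:,1]*k+[0,0,o] for k in(-50,50) for o in (-8,25,38)])])
E
```

```text
t 29.0 pos [474.5 189.1 161.1] turn [-0.01  0.01  0.04] shift(turned) [-0.12 -0.05  4.05] shift(now) [-0.11 -0.05  4.05] F [ 0.7  1.1 -0.1] op 1.0 gf 0.0
60 [array([[296.04887984, 173.35928394],
       [296.45089965, 163.80809587],
       [296.61391425, 159.92971765],
       [317.54181172, 154.39041409],
       [318.37130503, 144.90064346],
       [318.70715558, 141.05340014]])]
90 [array([[296.04887984, 173.35928394],
       [296.45089965, 163.80809587],
       [296.61391425, 159.92971765],
       [317.54181172, 154.39041409],
       [318.37130503, 144.90064346],
       [318.70715558, 141.05340014]])]
38 [array([[296.04887984, 173.35928394],
       [296.45089965, 163.80809587],
       [296.61391425, 159.92971765],
       [317.54181172, 154.39041409],
       [318.37130503, 144.90064346],
       [318.70715558, 141.05340014]])]
```

View pics/p8.png

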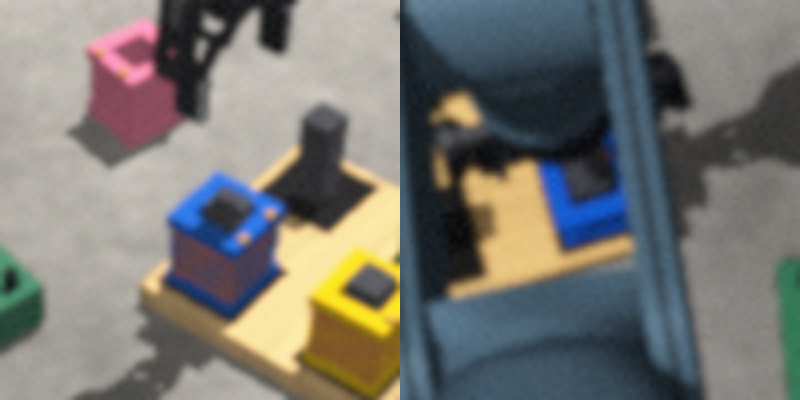

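The crops show the open fingertips at (190,118) and (272,50), so open tips are at TCP z+38. They straddle the blue coil. Descending.

Request:
step_arm(motion=[[[-0.06,-0.02,1,0,0,0,1],[-0.06,-0.02,1,0,0,0,1],[0,0,1,0,0,0,1],[0,0,1,0,0,0,1],[0,0,1,0,0,0,1],[0,0,0.4,0,0,0,1],[0,0,0.4,0,0,0,1],[0,0,0,0,0,0,1]]])

```text
time_s: 29.9
eef_pos: [477.1, 188.1, 44.4]
tcp_rot: [[-0.96, -0.28, -0.001], [-0.28, 0.96, -0.0], [0.001, 0.0, -1.0]]
force: [0.6, -0.4, -0.7]
opening: 1.001
grip_force: 0.0
```

Request:
step_arm(motion=[[[0,0,0.4,0,0,0,1],[0,0,0.4,0,0,0,1],[0,0,0.4,0,0,0,1],[0,0,0.4,0,0,0,1],[0,0,0.2,0,0,0,1],[0,0,0,0,0,0,1]]])

```text
time_s: 30.5
eef_pos: [476.6, 188.4, 8.0]
tcp_rot: [[-0.96, -0.28, -0.002], [-0.28, 0.96, -0.0], [0.002, 0.0, -1.0]]
force: [-0.2, 0.2, 0.3]
opening: 1.001
grip_force: 0.0
```

Request:
step_arm(motion=[[[0,0,0,0,0,0,0.5],[0,0,0,0,0,0,0.2],[0,0,0,0,0,0,-0.2],[0,0,0,0,0,0,-1],[0,0,0,0,0,0,-1],[0,0,0,0,0,0,-1]]])

```text
time_s: 31.1
eef_pos: [477.7, 188.7, 9.4]
tcp_rot: [[-0.96, -0.28, 0.001], [-0.28, 0.96, 0.0], [-0.001, -0.0, -1.0]]
force: [-0.5, 0.6, 5.3]
opening: 0.696
grip_force: 65.3
```

Request:
step_arm(motion=[[[0,0,-0.3,0,0,0,-1],[0,0,-0.5,0,0,0,-1],[0,0,-0.5,0,0,0,-1],[0,0,-0.5,0,0,0,-1],[0,0,-0.5,0,0,0,-1],[0,0,0,0,0,0,-1]]])

```text
time_s: 31.7
eef_pos: [478.5, 188.7, 56.7]
tcp_rot: [[-0.96, -0.28, 0.003], [-0.28, 0.96, 0.001], [-0.003, -0.0, -1.0]]
force: [0.0, 0.1, -2.3]
opening: 0.696
grip_force: 65.1
```

Request:
step_arm(motion=[[[0,0,-0.6,0,0,0,-1],[0,0,-0.6,0,0,0,-1],[0,0,-0.6,0,0,0,-1],[0,0,-0.6,0,0,0,-1],[0,0,-0.6,0,0,0,-1],[0,0,-0.6,0,0,0,-1],[0,0,0,0,0,0,-1]]])

```text
time_s: 32.4
eef_pos: [478.6, 188.7, 129.0]
tcp_rot: [[-0.96, -0.28, 0.004], [-0.28, 0.96, 0.001], [-0.004, -0.0, -1.0]]
force: [-0.0, -1.2, -1.4]
opening: 0.696
grip_force: 65.2
```

```bash
python3 - <<'E'
from h import *
s=sense();print(s["opening"],s["force"])
z=s["eef_pos"][2]-9.4
print("held",coil((477,189,.28),20+z,86+z,("scene",)), proj("scene",(477,189,53+z)),[ (round(r["confidence"],2),r["pixel"]) for r in tip_of("coil_b","scene")[:6]])
go(515.7,-390,150,-.112)
E
```

```text
0.6960454851361915 [-0.02079579 -1.19757883 -1.43205021]
held (['scene'], [np.float64(481.6), np.float64(186.8), np.float64(0.507), np.float64(0.254)]) [[308.09086217 158.38125785]] [(0.89, [361.7, 187.9]), (0.8, [310.6, 157.0]), (0.79, [401.8, 180.1]), (0.75, [369.9, 153.3]), (0.68, [282.1, 151.3]), (0.62, [340.6, 210.0])]
t 32.5 pos [476.8 188.4 126.5] turn [-0.   -0.01  4.95] shift(turned) [ -5.16 -28.52  -1.17] shift(now) [  6.25 -28.31  -1.17] F [-0.8  0.6 -2.5] op 0.69 gf 65.2
```

Request:
step_arm(motion=[[[0,0,0,0,0,0.99,-1],[0,0,0,0,0,0.99,-1],[0,0,0,0,0,0.99,-1],[0,0,0,0,0,0.99,-1],[0,0,0,0,0,0.99,-1],[-0.09,-0.5,0,0,0,0,-1],[-0.17,-0.94,0,0,0,0,-1],[-0.17,-0.94,0,0,0,0,-1],[-0.17,-0.94,0,0,0,0,-1],[-0.17,-0.94,0,0,0,0,-1]]])

```text
time_s: 33.55
eef_pos: [482.5, 100.7, 126.2]
tcp_rot: [[-0.994, 0.109, -0.001], [0.109, 0.994, -0.0], [0.001, -0.0, -1.0]]
force: [0.3, -0.0, -3.0]
opening: 0.696
grip_force: 65.2
```

Request:
step_arm(motion=[[[-0.17,-0.94,0,0,0,0,-1],[-0.17,-0.94,0,0,0,0,-1],[-0.17,-0.94,0,0,0,0,-1],[-0.17,-0.94,0,0,0,0,-1],[-0.17,-0.94,0,0,0,0,-1],[-0.17,-0.94,0,0,0,0,-1],[-0.17,-0.94,0,0,0,0,-1],[-0.17,-0.94,0,0,0,0,-1],[-0.17,-0.94,0,0,0,0,-1],[-0.17,-0.94,0,0,0,0,-1]]])

```text
time_s: 34.55
eef_pos: [495.1, -89.8, 126.3]
tcp_rot: [[-0.994, 0.109, -0.001], [0.109, 0.994, 0.0], [0.001, 0.0, -1.0]]
force: [-0.1, 0.1, -3.1]
opening: 0.695
grip_force: 65.2
```

Request:
step_arm(motion=[[[-0.17,-0.94,0,0,0,0,-1],[-0.17,-0.94,0,0,0,0,-1],[-0.17,-0.94,0,0,0,0,-1],[-0.17,-0.94,0,0,0,0,-1],[-0.17,-0.94,0,0,0,0,-1],[-0.17,-0.94,0,0,0,0,-1],[-0.17,-0.94,0,0,0,0,-1],[-0.17,-0.94,0,0,0,0,-1],[-0.17,-0.94,0,0,0,0,-1],[-0.17,-0.94,0,0,0,0,-1]]])

```text
time_s: 35.55
eef_pos: [508.6, -280.7, 126.7]
tcp_rot: [[-0.994, 0.111, -0.0], [0.111, 0.994, 0.0], [0.0, 0.0, -1.0]]
force: [-0.4, -0.6, -2.4]
opening: 0.696
grip_force: 65.2
```

Request:
step_arm(motion=[[[-0.17,-0.94,0,0,0,0,-1],[-0.17,-0.94,0,0,0,0,-1],[-0.17,-0.94,0,0,0,0,-1],[-0.17,-0.94,0,0,0,0,-1],[-0.17,-0.94,0,0,0,0,-1],[-0.09,-0.5,0,0,0,0,-1],[0,0,0,0,0,0,-1],[0,0,0,0,0,0,-1]]])

```text
time_s: 36.35
eef_pos: [515.5, -384.1, 126.5]
tcp_rot: [[-0.994, 0.112, -0.0], [0.112, 0.994, 0.001], [0.001, 0.001, -1.0]]
force: [0.7, -0.1, -2.9]
opening: 0.697
grip_force: 65.3
```

```bash
python3 - <<'E'
from h import *
go(516.2,-385.1,-4,-.112)
read_camera("top"); p=(516.2,-385.1,170)
print(proj("top",p),[(round(r["confidence"],2),r["pixel"]) for r in tip_of("coil_b","top")[:7]])
E
```

```text
t 36.4 pos [ 515.5 -384.1  126.5] turn [ 0.01 -0.01 -0.  ] shift(turned) [-0.04 -0.04  6.52] shift(now) [-0.04 -0.05  6.52] F [ 0.7 -0.1 -2.9] op 0.7 gf 65.3
[[435.82567737 213.76480986]] [(0.91, [135.6, 257.9]), (0.88, [187.2, 214.1]), (0.77, [210.5, 312.5]), (0.61, [218.2, 200.1]), (0.58, [144.6, 203.7])]
```

Request:
step_arm(motion=[[[0,-0.04,0.7,0,0,0,-1],[0,0,0.8,0,0,0,-1],[0,0,0.8,0,0,0,-1],[0,0,0.8,0,0,0,-1],[0,0,0.7,0,0,0,-1],[0,0,0.5,0,0,0,-1],[0,0,0.5,0,0,0,-1],[0,0,0.5,0,0,0,-1],[0,0,0.3,0,0,0,-1],[0,0,0,0,0,0,-1]]])

```text
time_s: 37.45
eef_pos: [515.1, -384.9, 13.8]
tcp_rot: [[-0.994, 0.112, -0.001], [0.112, 0.994, 0.001], [0.001, 0.001, -1.0]]
force: [-0.1, -0.5, -2.3]
opening: 0.693
grip_force: 65.3
```

Request:
step_arm(motion=[[[0,0,0.2,0,0,0,-1],[0,0,0.2,0,0,0,-1],[0,0,0.2,0,0,0,-1],[0,0,0.1,0,0,0,-1],[0,0,0,0,0,0,-1]]])

```text
time_s: 37.95
eef_pos: [515.4, -385.2, 0.4]
tcp_rot: [[-0.994, 0.112, -0.0], [0.112, 0.994, 0.001], [0.001, 0.0, -1.0]]
force: [-0.1, 0.8, -3.3]
opening: 0.693
grip_force: 65.3
```

Request:
step_arm(motion=[[[0,0,0.1,0,0,0,-1],[0,0,0.1,0,0,0,-1],[0,0,0,0,0,0,-1]]])

```text
time_s: 38.25
eef_pos: [515.5, -385.2, -3.5]
tcp_rot: [[-0.994, 0.112, -0.0], [0.112, 0.994, 0.0], [0.0, 0.0, -1.0]]
force: [-0.6, 0.1, -2.3]
opening: 0.696
grip_force: 65.3
```

Request:
step_arm(motion=[[[0,0,0.1,0,0,0,-1],[0,0,0,0,0,0,-1]]])

```text
time_s: 38.45
eef_pos: [515.5, -385.3, -5.4]
tcp_rot: [[-0.994, 0.112, -0.0], [0.112, 0.994, 0.0], [0.0, 0.0, -1.0]]
force: [0.3, -0.0, -3.3]
opening: 0.694
grip_force: 65.3
```

Request:
step_arm(motion=[[[0,0,0.1,0,0,0,-1],[0,0,0,0,0,0,-1]]])

```text
time_s: 38.65
eef_pos: [515.6, -385.4, -5.6]
tcp_rot: [[-0.994, 0.111, 0.0], [0.111, 0.994, -0.0], [-0.0, -0.0, -1.0]]
force: [-3.1, 2.0, 7.2]
opening: 0.696
grip_force: 66.3
```

Request:
step_arm(motion=[[[0,0,0,0,0,0,0.5],[0,0,0,0,0,0,1],[0,0,0,0,0,0,1],[0,0,-0.3,0,0,0,1],[0,0,-0.5,0,0,0,1],[0,0,-0.8,0,0,0,1],[0,0,-1,0,0,0,1],[0,0,-1,0,0,0,1],[0,0,-1,0,0,0,1],[0,0,-1,0,0,0,1]]])

```text
time_s: 39.65
eef_pos: [515.8, -385.6, 106.7]
tcp_rot: [[-0.994, 0.112, 0.001], [0.112, 0.994, -0.001], [-0.001, -0.001, -1.0]]
force: [0.6, -0.1, 0.2]
opening: 1.001
grip_force: 0.0
```

Request:
step_arm(motion=[[[0,0,-1,0,0,-0.98,1],[0,0,-1,0,0,-0.99,1],[0,0,-0.7,0,0,-0.99,1],[0,0,0,0,0,-0.99,1],[0,0,0,0,0,-0.99,1],[0,0,0,0,0,0,1]]])

```text
time_s: 40.25
eef_pos: [515.8, -385.5, 159.9]
tcp_rot: [[-0.96, -0.28, 0.001], [-0.28, 0.96, -0.001], [-0.001, -0.001, -1.0]]
force: [0.8, 0.2, 0.5]
opening: 0.997
grip_force: 0.0
```

```bash
python3 - <<'E'
from h import *
print("yellow",coil((592,222,.28))); print("green",coil((559,337,.28)))
go(592.2,222.2,160,.283)
read_camera("top");print(proj("top",(516,-385,38)),[(round(r["confidence"],2),r["pixel"],unproj("top",r["pixel"],38)) for r in tip_of("coil_b","top") if r["pixel"][0]>300])
E
```

```text
yellow (['top', 'scene'], [np.float64(593.7), np.float64(221.9), np.float64(0.307), np.float64(0.068)])
green (['top', 'scene'], [np.float64(563.1), np.float64(340.5), np.float64(0.22), np.float64(0.072)])
t 40.6 pos [ 515.6 -385.4  158.7] turn [ 0. -0. -0.] shift(turned) [-12.16  28.1   -0.06] shift(now) [-12.16  28.1   -0.06] F [-0.9  0.   0.1] op 1.0 gf 0.0
[[422.39118162 224.08354557]] []
```

Request:
step_arm(motion=[[[-0.39,0.91,0,0,0,0,1],[-0.39,0.91,0,0,0,0,1],[-0.39,0.91,0,0,0,0,1],[-0.39,0.91,0,0,0,0,1],[-0.39,0.91,0,0,0,0,1],[-0.39,0.91,0,0,0,0,1],[-0.39,0.91,0,0,0,0,1],[-0.39,0.91,0,0,0,0,1],[-0.39,0.91,0,0,0,0,1],[-0.39,0.91,0,0,0,0,1]]])

```text
time_s: 41.75
eef_pos: [539.7, -187.1, 158.9]
tcp_rot: [[-0.96, -0.28, 0.0], [-0.28, 0.96, -0.0], [-0.0, -0.0, -1.0]]
force: [-0.0, -0.1, 0.4]
opening: 1.001
grip_force: 0.0
```

Request:
step_arm(motion=[[[-0.39,0.91,0,0,0,0,1],[-0.39,0.91,0,0,0,0,1],[-0.39,0.91,0,0,0,0,1],[-0.39,0.91,0,0,0,0,1],[-0.39,0.91,0,0,0,0,1],[-0.39,0.91,0,0,0,0,1],[-0.39,0.91,0,0,0,0,1],[-0.39,0.91,0,0,0,0,1],[-0.39,0.91,0,0,0,0,1],[-0.39,0.91,0,0,0,0,1]]])

```text
time_s: 42.75
eef_pos: [563.4, 9.4, 158.9]
tcp_rot: [[-0.96, -0.28, 0.0], [-0.28, 0.96, 0.0], [-0.0, -0.0, -1.0]]
force: [-0.5, 0.6, 0.0]
opening: 1.004
grip_force: 0.0
```

Request:
step_arm(motion=[[[-0.39,0.91,0,0,0,0,1],[-0.39,0.91,0,0,0,0,1],[-0.39,0.91,0,0,0,0,1],[-0.39,0.91,0,0,0,0,1],[-0.39,0.91,0,0,0,0,1],[-0.39,0.91,0,0,0,0,1],[-0.39,0.91,0,0,0,0,1],[-0.39,0.91,0,0,0,0,1],[-0.39,0.91,0,0,0,0,1],[-0.39,0.91,0,0,0,0,1]]])

```text
time_s: 43.75
eef_pos: [587.1, 206.0, 158.8]
tcp_rot: [[-0.96, -0.28, 0.0], [-0.28, 0.96, -0.0], [-0.0, -0.0, -1.0]]
force: [0.4, -0.5, 0.3]
opening: 0.999
grip_force: 0.0
```

Request:
step_arm(motion=[[[-0.15,0.7,0,0,0,0,1],[0,0,0,0,0,0,1],[0,0,0,0,0,0,1]]])

```text
time_s: 44.05
eef_pos: [586.1, 218.6, 158.7]
tcp_rot: [[-0.96, -0.281, -0.0], [-0.281, 0.96, -0.001], [0.0, -0.001, -1.0]]
force: [-0.1, -0.6, -1.4]
opening: 1.002
grip_force: 0.0
```

```bash
python3 - <<'E'
from h import *
print("yellow",coil((592,222,.28),cams=("scene",)))
go(592.5,222.2,8,.283)
a=snap("scene","a9.png"); b=snap("top","b9.png")
f=lambda i:cv2.resize(i,(400,400),interpolation=cv2.INTER_CUBIC)
cv2.imwrite("pics/p9.png",np.hstack([f(a[140:240,290:390]),f(b[170:270,360:460])])[:,:,::-1])
E
```

```text
yellow (['scene'], [np.float64(589.4), np.float64(221.1), np.float64(0.372), np.float64(0.067)])
t 44.1 pos [586.4 217.8 158.8] turn [-0.01 -0.   -0.  ] shift(turned) [-0.35  0.12  7.54] shift(now) [-0.35  0.13  7.54] F [-0.1 -1.1 -0.1] op 1.0 gf 0.0
```

View pics/p9.png

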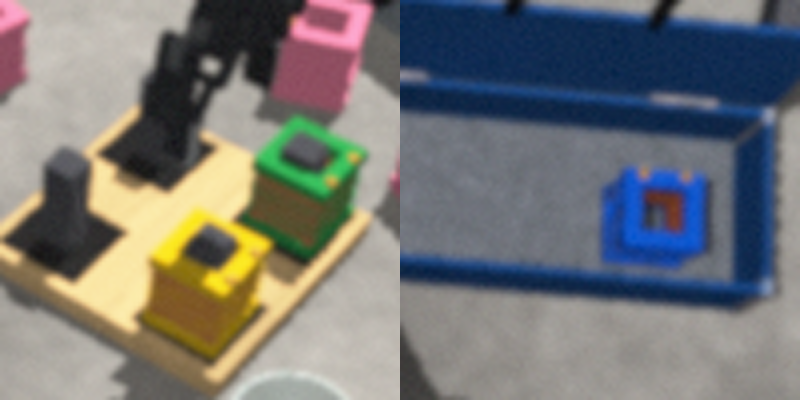

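The blue coil stands inside the case at (660,210) in the right crop, upright. The gripper is over the yellow coil.

Request:
step_arm(motion=[[[-0.3,0.12,0.5,0,0,0,1],[0,0,1,0,0,0,1],[0,0,1,0,0,0,1],[0,0,1,0,0,0,1],[0,0,1,0,0,0,1],[0,0,0.6,0,0,0,1],[0,0,0.4,0,0,0,1],[0,0,0.2,0,0,0,1],[0,0,0,0,0,0,1]]])

```text
time_s: 45.15
eef_pos: [591.7, 222.5, 44.6]
tcp_rot: [[-0.96, -0.279, -0.0], [-0.279, 0.96, -0.0], [0.0, 0.0, -1.0]]
force: [-0.5, -0.2, 0.5]
opening: 0.996
grip_force: 0.0
```

Request:
step_arm(motion=[[[0,0,0.4,0,0,0,1],[0,0,0.4,0,0,0,1],[0,0,0.4,0,0,0,1],[0,0,0.4,0,0,0,1],[0,0,0.2,0,0,0,1],[0,0,0,0,0,0,1]]])

```text
time_s: 45.75
eef_pos: [591.0, 222.4, 7.8]
tcp_rot: [[-0.96, -0.28, -0.002], [-0.28, 0.96, -0.0], [0.002, 0.0, -1.0]]
force: [-0.0, -0.0, 1.0]
opening: 0.999
grip_force: 0.0
```

Request:
step_arm(motion=[[[0,0,0,0,0,0,0.5],[0,0,0,0,0,0,0.2],[0,0,0,0,0,0,-0.2],[0,0,0,0,0,0,-1],[0,0,0,0,0,0,-1],[0,0,0,0,0,0,-1]]])

```text
time_s: 46.35
eef_pos: [592.3, 222.6, 9.5]
tcp_rot: [[-0.96, -0.28, 0.002], [-0.28, 0.96, 0.0], [-0.002, -0.0, -1.0]]
force: [1.3, -1.1, 4.9]
opening: 0.694
grip_force: 65.4
```

Request:
step_arm(motion=[[[0,0,-0.3,0,0,0,-1],[0,0,-0.5,0,0,0,-1],[0,0,-0.5,0,0,0,-1],[0,0,-0.5,0,0,0,-1],[0,0,-0.5,0,0,0,-1],[0,0,0,0,0,0,-1]]])

```text
time_s: 46.95
eef_pos: [593.0, 222.9, 57.1]
tcp_rot: [[-0.96, -0.28, 0.004], [-0.28, 0.96, 0.001], [-0.004, -0.0, -1.0]]
force: [0.2, -1.5, -2.3]
opening: 0.696
grip_force: 65.2
```

Request:
step_arm(motion=[[[0,0,-0.6,0,0,0,-1],[0,0,-0.6,0,0,0,-1],[0,0,-0.6,0,0,0,-1],[0,0,-0.6,0,0,0,-1],[0,0,-0.6,0,0,0,-1],[0,0,-0.6,0,0,0,-1],[0,0,0,0,0,0,-1]]])

```text
time_s: 47.65
eef_pos: [593.1, 222.8, 129.4]
tcp_rot: [[-0.96, -0.28, 0.004], [-0.28, 0.96, 0.001], [-0.004, -0.0, -1.0]]
force: [-0.1, 0.1, -2.2]
opening: 0.692
grip_force: 65.1
```

Request:
step_arm(motion=[[[0,0,0,0,0,0.99,-1],[0,0,0,0,0,0.99,-1],[0,0,0,0,0,0.99,-1],[0,0,0,0,0,0.99,-1],[0,0,0,0,0,0.98,-1],[0,0,0,0,0,0,-1]]])

```text
time_s: 48.25
eef_pos: [591.3, 222.5, 126.3]
tcp_rot: [[-0.994, 0.112, -0.001], [0.112, 0.994, -0.0], [0.001, -0.0, -1.0]]
force: [0.1, 0.5, -2.4]
opening: 0.696
grip_force: 65.2
```

```bash
python3 - <<'E'
from h import *
read_camera("scene");s=sense();p=s["eef_pos"]+[0,0,43]
print(proj("scene",p),[(round(r["confidence"],2),r["pixel"]) for r in tip_of("coil_b","scene")[:6]])
go(527.4,-285.7,-3.5,-.112)
E
```

```text
[[346.12959667 177.94760385]] [(0.83, [404.3, 179.2]), (0.76, [369.2, 152.5]), (0.74, [362.8, 188.0]), (0.73, [345.0, 179.2]), (0.65, [122.9, 297.8]), (0.63, [282.2, 148.8])]
t 48.4 pos [591.4 222.5 126.4] turn [-0.   -0.01  0.03] shift(turned) [  0.34 -25.61   6.5 ] shift(now) [  0.4  -25.61   6.5 ] F [ 0.   0.1 -2. ] op 0.69 gf 65.2
```

Request:
step_arm(motion=[[[0.01,-0.5,0,0,0,0,-1],[0.01,-0.95,0,0,0,0,-1],[0.01,-0.95,0,0,0,0,-1],[0.01,-0.95,0,0,0,0,-1],[0.01,-0.95,0,0,0,0,-1],[0.01,-0.95,0,0,0,0,-1],[0.01,-0.95,0,0,0,0,-1],[0.01,-0.95,0,0,0,0,-1],[0.01,-0.95,0,0,0,0,-1],[0.01,-0.95,0,0,0,0,-1]]])

```text
time_s: 49.35
eef_pos: [568.7, 40.6, 126.9]
tcp_rot: [[-0.994, 0.112, -0.0], [0.112, 0.994, -0.001], [0.0, -0.001, -1.0]]
force: [0.6, 1.5, -2.4]
opening: 0.693
grip_force: 65.3
```

Request:
step_arm(motion=[[[0.02,-0.95,0,0,0,0,-1],[0.02,-0.95,0,0,0,0,-1],[0.02,-0.95,0,0,0,0,-1],[0.02,-0.95,0,0,0,0,-1],[0.02,-0.95,0,0,0,0,-1],[0.02,-0.95,0,0,0,0,-1],[0.02,-0.95,0,0,0,0,-1],[0.02,-0.95,0,0,0,0,-1],[0.02,-0.95,0,0,0,0,-1],[0.02,-0.95,0,0,0,0,-1]]])

```text
time_s: 50.35
eef_pos: [543.1, -147.5, 126.9]
tcp_rot: [[-0.994, 0.112, -0.0], [0.112, 0.994, -0.001], [0.0, -0.001, -1.0]]
force: [-0.7, -0.0, -1.9]
opening: 0.694
grip_force: 65.2
```

Request:
step_arm(motion=[[[0.01,-0.95,0,0,0,0,-1],[0.01,-0.95,0,0,0,0,-1],[0.01,-0.95,0,0,0,0,-1],[0.01,-0.95,0,0,0,0,-1],[0.01,-0.95,0,0,0,0,-1],[0.01,-0.95,0,0,0,0,-1],[0.01,-0.95,0,0,0,0,-1],[0.01,-0.41,0,0,0,0,-1],[0,0,0,0,0,0,-1],[0,0,0,0,0,0,-1]]])

```text
time_s: 51.35
eef_pos: [526.8, -285.2, 126.6]
tcp_rot: [[-0.994, 0.112, -0.0], [0.112, 0.994, 0.001], [0.0, 0.001, -1.0]]
force: [-0.5, 0.3, -2.6]
opening: 0.696
grip_force: 65.3
```

```bash
python3 - <<'E'
from h import *
go(527.4,-285.7,-3.5,-.112)
E
```

```text
t 51.4 pos [ 526.8 -285.2  126.6] turn [ 0.01 -0.01  0.  ] shift(turned) [-0.03 -0.02  6.5 ] shift(now) [-0.03 -0.03  6.5 ] F [-0.5  0.3 -2.6] op 0.7 gf 65.3
```

Request:
step_arm(motion=[[[0,0,0.7,0,0,0,-1],[0,0,0.8,0,0,0,-1],[0,0,0.8,0,0,0,-1],[0,0,0.8,0,0,0,-1],[0,0,0.7,0,0,0,-1],[0,0,0.6,0,0,0,-1],[0,0,0.6,0,0,0,-1],[0,0,0.5,0,0,0,-1],[0,0,0.4,0,0,0,-1],[0,0,0.2,0,0,0,-1]]])

```text
time_s: 52.35
eef_pos: [526.7, -285.5, 3.9]
tcp_rot: [[-0.994, 0.112, -0.001], [0.112, 0.994, 0.001], [0.001, 0.0, -1.0]]
force: [-0.1, -0.0, -2.2]
opening: 0.694
grip_force: 65.3
```

Request:
step_arm(motion=[[[0,0,0.2,0,0,0,-1],[0,0,0.1,0,0,0,-1],[0,0,0.1,0,0,0,-1],[0,0,0,0,0,0,-1]]])

```text
time_s: 52.75
eef_pos: [527.0, -285.7, -3.1]
tcp_rot: [[-0.994, 0.112, 0.0], [0.112, 0.994, -0.0], [-0.0, -0.0, -1.0]]
force: [-0.4, 0.2, -1.9]
opening: 0.694
grip_force: 65.3
```

Request:
step_arm(motion=[[[0,0,0.08,0,0,0,-1],[0,0,0,0,0,0,-1]]])

```text
time_s: 52.95
eef_pos: [527.0, -285.6, -4.8]
tcp_rot: [[-0.994, 0.112, 0.0], [0.112, 0.994, -0.0], [-0.0, -0.0, -1.0]]
force: [-0.4, -0.0, -2.5]
opening: 0.693
grip_force: 65.3
```

Request:
step_arm(motion=[[[0,0,0.05,0,0,0,-1],[0,0,0,0,0,0,0.5],[0,0,0,0,0,0,1],[0,0,0,0,0,0,1],[0,0,-0.3,0,0,0,1],[0,0,-0.5,0,0,0,1],[0,0,-0.8,0,0,0,1],[0,0,-1,0,0,0,1],[0,0,-1,0,0,0,1],[0,0,-1,0,0,0,1]]])

```text
time_s: 53.95
eef_pos: [527.1, -285.8, 88.1]
tcp_rot: [[-0.994, 0.112, 0.001], [0.112, 0.994, -0.001], [-0.001, -0.001, -1.0]]
force: [-0.1, 0.5, -0.6]
opening: 1.002
grip_force: 0.0
```

Request:
step_arm(motion=[[[0,0,-1,0,0,0,1],[0,0,-1,0,0,-0.98,1],[0,0,-1,0,0,-0.99,1],[0,0,-0.6,0,0,-0.99,1],[0,0,0,0,0,-0.99,1],[0,0,0,0,0,-0.99,1],[0,0,0,0,0,0,1]]])

```text
time_s: 54.65
eef_pos: [527.1, -285.7, 159.4]
tcp_rot: [[-0.96, -0.28, 0.001], [-0.28, 0.96, -0.001], [-0.001, -0.001, -1.0]]
force: [0.4, 0.0, -0.7]
opening: 0.996
grip_force: 0.0
```

```bash
python3 - <<'E'
from h import *
print("green",coil((559,337,.28)))
go(559,337.5,160,.283)
b=read_camera("top");print([(round(r["confidence"],2),r["pixel"]) for r in tip_of("coil_b","top")])
E
```

```text
green (['top', 'scene'], [np.float64(562.4), np.float64(341.7), np.float64(0.265), np.float64(0.079)])
t 54.9 pos [ 526.9 -285.6  158.5] turn [-0.    0.   -0.01] shift(turned) [-10.24  29.47  -0.08] shift(now) [-10.21  29.48  -0.08] F [-0.3  0.1  0.1] op 1.0 gf 0.0
[(0.89, [209.3, 312.0]), (0.86, [183.5, 213.4]), (0.7, [143.7, 205.2]), (0.66, [134.6, 257.6]), (0.65, [422.0, 221.3])]
```

Request:
step_arm(motion=[[[-0.32,0.92,0,0,0,0,1],[-0.32,0.92,0,0,0,0,1],[-0.32,0.92,0,0,0,0,1],[-0.32,0.92,0,0,0,0,1],[-0.32,0.92,0,0,0,0,1],[-0.32,0.92,0,0,0,0,1],[-0.32,0.92,0,0,0,0,1],[-0.32,0.92,0,0,0,0,1],[-0.32,0.92,0,0,0,0,1],[-0.32,0.92,0,0,0,0,1]]])

```text
time_s: 55.95
eef_pos: [536.7, -88.7, 158.4]
tcp_rot: [[-0.96, -0.281, 0.0], [-0.281, 0.96, 0.0], [-0.0, -0.0, -1.0]]
force: [1.4, 0.1, 0.8]
opening: 0.999
grip_force: 0.0
```

Request:
step_arm(motion=[[[-0.32,0.92,0,0,0,0,1],[-0.32,0.92,0,0,0,0,1],[-0.32,0.92,0,0,0,0,1],[-0.32,0.92,0,0,0,0,1],[-0.32,0.92,0,0,0,0,1],[-0.32,0.92,0,0,0,0,1],[-0.32,0.92,0,0,0,0,1],[-0.32,0.92,0,0,0,0,1],[-0.32,0.92,0,0,0,0,1],[-0.32,0.92,0,0,0,0,1]]])

```text
time_s: 56.95
eef_pos: [546.2, 105.7, 158.4]
tcp_rot: [[-0.96, -0.281, 0.0], [-0.281, 0.96, 0.0], [-0.0, 0.0, -1.0]]
force: [0.1, 0.4, -0.3]
opening: 1.001
grip_force: 0.0
```

Request:
step_arm(motion=[[[-0.32,0.92,0,0,0,0,1],[-0.32,0.92,0,0,0,0,1],[-0.32,0.92,0,0,0,0,1],[-0.32,0.92,0,0,0,0,1],[-0.32,0.92,0,0,0,0,1],[-0.32,0.92,0,0,0,0,1],[-0.32,0.92,0,0,0,0,1],[-0.32,0.92,0,0,0,0,1],[-0.32,0.92,0,0,0,0,1],[-0.32,0.92,0,0,0,0,1]]])

```text
time_s: 57.95
eef_pos: [555.8, 300.1, 158.3]
tcp_rot: [[-0.96, -0.281, -0.0], [-0.281, 0.96, 0.0], [0.0, 0.0, -1.0]]
force: [0.0, 0.3, 0.2]
opening: 1.0
grip_force: 0.0
```

Request:
step_arm(motion=[[[-0.32,0.92,0,0,0,0,1],[-0.32,0.98,0,0,0,0,1],[0,0,0,0,0,0,1],[0,0,0,0,0,0,1]]])

```text
time_s: 58.35
eef_pos: [558.1, 338.8, 158.0]
tcp_rot: [[-0.96, -0.281, -0.0], [-0.281, 0.96, -0.001], [0.0, -0.0, -1.0]]
force: [0.6, -0.5, -0.5]
opening: 1.0
grip_force: 0.0
```

```bash
python3 - <<'E'
from h import *
print("green",coil((559,337,.28),cams=("scene",)))
go(560,338.5,8,.283)
a=snap("scene","a10.png"); b=snap("top","b10.png")
f=lambda i:cv2.resize(i,(400,400),interpolation=cv2.INTER_CUBIC)
cv2.imwrite("pics/p10.png",np.hstack([f(a[130:230,310:410]),f(b[170:270,350:450])])[:,:,::-1])
E
```

```text
green (['scene'], [np.float64(564.1), np.float64(338.5), np.float64(0.307), np.float64(0.051)])
t 58.5 pos [558.4 337.8 158.1] turn [-0.01 -0.01  0.  ] shift(turned) [-0.09  0.01  7.5 ] shift(now) [-0.09  0.02  7.5 ] F [ 0.2 -0.6  0.1] op 1.0 gf 0.0
```

View pics/p10.png

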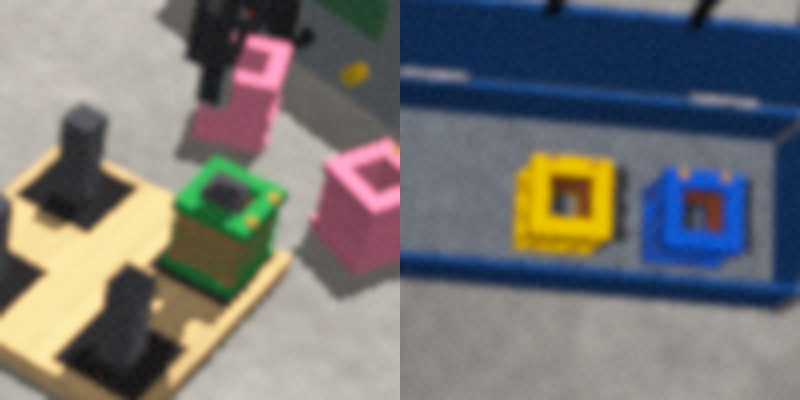

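Yellow and blue both stand in the case, at (570,200) and (705,215) in the right crop. The gripper is over green, with room to the pink decoys.

Request:
step_arm(motion=[[[-0.1,0.02,0.5,0,0,0,1],[0,0,1,0,0,0,1],[0,0,1,0,0,0,1],[0,0,1,0,0,0,1],[0,0,1,0,0,0,1],[0,0,0.6,0,0,0,1],[0,0,0.4,0,0,0,1],[0,0,0.2,0,0,0,1],[0,0,0,0,0,0,1]]])

```text
time_s: 59.45
eef_pos: [560.5, 338.9, 44.1]
tcp_rot: [[-0.96, -0.279, -0.0], [-0.279, 0.96, -0.0], [0.0, -0.0, -1.0]]
force: [1.6, -0.7, -0.6]
opening: 1.004
grip_force: 0.0
```

Request:
step_arm(motion=[[[0,0,0.4,0,0,0,1],[0,0,0.4,0,0,0,1],[0,0,0.4,0,0,0,1],[0,0,0.4,0,0,0,1],[0,0,0.2,0,0,0,1],[0,0,0,0,0,0,1]]])

```text
time_s: 60.05
eef_pos: [559.8, 338.8, 7.1]
tcp_rot: [[-0.96, -0.28, -0.002], [-0.28, 0.96, -0.001], [0.002, -0.0, -1.0]]
force: [0.8, 0.4, -0.2]
opening: 0.995
grip_force: 0.0
```

Request:
step_arm(motion=[[[0,0,0,0,0,0,0.5],[0,0,0,0,0,0,0.2],[0,0,0,0,0,0,-0.2],[0,0,0,0,0,0,-1],[0,0,0,0,0,0,-1],[0,0,0,0,0,0,-1]]])

```text
time_s: 60.65
eef_pos: [560.5, 339.6, 9.0]
tcp_rot: [[-0.96, -0.28, 0.001], [-0.28, 0.96, 0.001], [-0.001, 0.001, -1.0]]
force: [-2.8, 1.8, 5.1]
opening: 0.695
grip_force: 66.1
```

Request:
step_arm(motion=[[[0,0,-0.3,0,0,0,-1],[0,0,-0.5,0,0,0,-1],[0,0,-0.5,0,0,0,-1],[0,0,-0.5,0,0,0,-1],[0,0,-0.5,0,0,0,-1],[0,0,0,0,0,0,-1]]])

```text
time_s: 61.25
eef_pos: [560.8, 339.2, 56.1]
tcp_rot: [[-0.96, -0.28, 0.001], [-0.28, 0.96, 0.001], [-0.001, 0.0, -1.0]]
force: [-1.3, -0.6, -2.0]
opening: 0.698
grip_force: 65.3
```

Request:
step_arm(motion=[[[0,0,-0.6,0,0,0,-1],[0,0,-0.6,0,0,0,-1],[0,0,-0.6,0,0,0,-1],[0,0,-0.6,0,0,0,-1],[0,0,-0.6,0,0,0,-1],[0,0,-0.6,0,0,0,-1],[0,0,0,0,0,0,-1]]])

```text
time_s: 61.95
eef_pos: [561.8, 339.6, 128.9]
tcp_rot: [[-0.96, -0.28, 0.004], [-0.28, 0.96, 0.002], [-0.004, 0.0, -1.0]]
force: [0.5, -0.2, -2.3]
opening: 0.697
grip_force: 65.3
```

Request:
step_arm(motion=[[[0,0,0,0,0,0.99,-1],[0,0,0,0,0,0.99,-1],[0,0,0,0,0,0.99,-1],[0,0,0,0,0,0.99,-1],[0,0,0,0,0,0.98,-1],[0,0,0,0,0,0,-1]]])

```text
time_s: 62.55
eef_pos: [560.1, 338.9, 125.6]
tcp_rot: [[-0.994, 0.112, -0.001], [0.112, 0.994, -0.0], [0.001, -0.0, -1.0]]
force: [-0.3, -0.2, -3.4]
opening: 0.698
grip_force: 65.1
```

```bash
python3 - <<'E'
from h import *
read_camera("scene");s=sense();p=s["eef_pos"]+[0,0,43]
print(proj("scene",p),[(round(r["confidence"],2),r["pixel"]) for r in tip_of("coil_b","scene")[:6]])
go(538.6,-186.3,-4,-.112)
E
```

```text
[[370.53113299 154.89480532]] [(0.88, [403.2, 181.6]), (0.71, [282.3, 152.0]), (0.69, [369.8, 154.7]), (0.6, [120.9, 301.0]), (0.22, [276.1, 260.7])]
t 62.6 pos [560.2 339.  125.8] turn [-0.   -0.01  0.03] shift(turned) [ -1.86 -26.22   6.49] shift(now) [ -1.81 -26.22   6.5 ] F [-0.6  0.7 -1.7] op 0.7 gf 65.1
```

Request:
step_arm(motion=[[[-0.06,-0.57,0,0,0,0,-1],[-0.06,-0.95,0,0,0,0,-1],[-0.06,-0.95,0,0,0,0,-1],[-0.06,-0.95,0,0,0,0,-1],[-0.06,-0.95,0,0,0,0,-1],[-0.06,-0.95,0,0,0,0,-1],[-0.06,-0.95,0,0,0,0,-1],[-0.06,-0.95,0,0,0,0,-1],[-0.06,-0.95,0,0,0,0,-1],[-0.06,-0.95,0,0,0,0,-1]]])

```text
time_s: 63.65
eef_pos: [551.8, 154.3, 126.5]
tcp_rot: [[-0.994, 0.112, 0.0], [0.112, 0.994, -0.0], [-0.0, -0.0, -1.0]]
force: [0.3, -0.2, -3.7]
opening: 0.691
grip_force: 65.1
```

Request:
step_arm(motion=[[[-0.07,-0.95,0,0,0,0,-1],[-0.07,-0.95,0,0,0,0,-1],[-0.07,-0.95,0,0,0,0,-1],[-0.07,-0.95,0,0,0,0,-1],[-0.07,-0.95,0,0,0,0,-1],[-0.07,-0.95,0,0,0,0,-1],[-0.07,-0.95,0,0,0,0,-1],[-0.07,-0.95,0,0,0,0,-1],[-0.07,-0.95,0,0,0,0,-1],[-0.07,-0.95,0,0,0,0,-1]]])

```text
time_s: 64.65
eef_pos: [544.0, -35.9, 126.5]
tcp_rot: [[-0.994, 0.112, 0.0], [0.112, 0.994, -0.0], [-0.0, -0.0, -1.0]]
force: [0.0, -0.7, -3.2]
opening: 0.696
grip_force: 65.1
```

Request:
step_arm(motion=[[[-0.07,-0.95,0,0,0,0,-1],[-0.07,-0.95,0,0,0,0,-1],[-0.07,-0.95,0,0,0,0,-1],[-0.07,-0.95,0,0,0,0,-1],[-0.07,-0.95,0,0,0,0,-1],[-0.07,-0.95,0,0,0,0,-1],[-0.07,-0.95,0,0,0,0,-1],[-0.07,-0.95,0,0,0,0,-1],[0,0,0,0,0,0,-1],[0,0,0,0,0,0,-1]]])

```text
time_s: 65.65
eef_pos: [538.1, -186.9, 126.2]
tcp_rot: [[-0.994, 0.114, -0.0], [0.114, 0.994, 0.0], [0.0, 0.0, -1.0]]
force: [0.4, 0.4, -2.6]
opening: 0.696
grip_force: 65.2
```

```bash
python3 - <<'E'
from h import *
go(538.6,-186.3,-4,-.112)
read_camera("scene");s=sense();p=s["eef_pos"]+[0,0,43]
print(proj("scene",p),[(round(r["confidence"],2),r["pixel"]) for r in tip_of("coil_b","scene")[:6]])
E
```

```text
t 65.7 pos [ 538.1 -186.9  126.2] turn [ 0.01 -0.   -0.02] shift(turned) [-0.02  0.04  6.51] shift(now) [-0.02  0.03  6.51] F [ 0.4  0.4 -2.6] op 0.7 gf 65.2
[[193.57025857 236.58997973]] [(0.76, [371.9, 151.8]), (0.71, [282.5, 148.3]), (0.65, [123.6, 300.1]), (0.63, [193.6, 241.5]), (0.61, [406.2, 179.7]), (0.57, [329.0, 303.8])]
```

Request:
step_arm(motion=[[[0,0,0.7,0,0,0,-1],[0,0,0.8,0,0,0,-1],[0,0,0.8,0,0,0,-1],[0,0,0.8,0,0,0,-1],[0,0,0.7,0,0,0,-1],[0,0,0.6,0,0,0,-1],[0,0,0.4,0,0,0,-1],[0,0,0,0,0,0,-1]]])

```text
time_s: 66.55
eef_pos: [538.1, -185.4, 29.1]
tcp_rot: [[-0.994, 0.111, -0.002], [0.111, 0.994, 0.001], [0.002, 0.001, -1.0]]
force: [-0.2, 0.4, -2.2]
opening: 0.695
grip_force: 65.3
```

Request:
step_arm(motion=[[[0,0,0.15,0,0,0,-1],[0,0,0.15,0,0,0,-1],[0,0,0.15,0,0,0,-1],[0,0,0,0,0,0,-1]]])

```text
time_s: 66.95
eef_pos: [538.7, -186.2, 21.0]
tcp_rot: [[-0.994, 0.112, -0.0], [0.112, 0.994, 0.0], [0.0, 0.0, -1.0]]
force: [1.0, 0.5, -2.7]
opening: 0.697
grip_force: 65.3
```

Request:
step_arm(motion=[[[0,0,0.15,0,0,0,-1],[0,0,0.15,0,0,0,-1],[0,0,0.15,0,0,0,-1],[0,0,0,0,0,0,-1]]])

```text
time_s: 67.35
eef_pos: [538.5, -186.0, 11.6]
tcp_rot: [[-0.994, 0.112, -0.001], [0.112, 0.994, 0.001], [0.001, 0.0, -1.0]]
force: [0.1, 0.3, -3.1]
opening: 0.696
grip_force: 65.3
```

Request:
step_arm(motion=[[[0,0,0.1,0,0,0,-1],[0,0,0.1,0,0,0,-1],[0,0,0,0,0,0,-1]]])

```text
time_s: 67.65
eef_pos: [538.7, -186.1, 7.9]
tcp_rot: [[-0.994, 0.112, -0.0], [0.112, 0.994, 0.0], [0.0, 0.0, -1.0]]
force: [0.3, -0.8, -3.2]
opening: 0.699
grip_force: 65.3
```

Request:
step_arm(motion=[[[0,0,0.1,0,0,0,-1],[0,0,0.1,0,0,0,-1],[0,0,0,0,0,0,-1]]])

```text
time_s: 67.95
eef_pos: [538.7, -186.1, 3.9]
tcp_rot: [[-0.994, 0.111, -0.0], [0.111, 0.994, 0.0], [0.0, 0.0, -1.0]]
force: [0.2, -0.1, -2.6]
opening: 0.697
grip_force: 65.3
```

Apparently no slip, so I'll continue to the floor.

Request:
step_arm(motion=[[[0,0,0.15,0,0,0,-1],[0,0,0.12,0,0,0,-1],[0,0,0,0,0,0,-1]]])

```text
time_s: 68.25
eef_pos: [538.6, -186.1, -1.7]
tcp_rot: [[-0.994, 0.112, -0.001], [0.112, 0.994, 0.0], [0.001, 0.0, -1.0]]
force: [0.2, 0.1, -2.5]
opening: 0.697
grip_force: 65.3
```

Request:
step_arm(motion=[[[0,0,0.1,0,0,0,-1],[0,0,0.06,0,0,0,-1],[0,0,0,0,0,0,-1]]])

```text
time_s: 68.55
eef_pos: [538.7, -186.1, -4.6]
tcp_rot: [[-0.994, 0.112, -0.0], [0.112, 0.994, 0.0], [0.0, 0.0, -1.0]]
force: [0.2, -0.1, -4.0]
opening: 0.698
grip_force: 65.3
```

Request:
step_arm(motion=[[[0,0,0.05,0,0,0,-1],[0,0,0,0,0,0,0.5],[0,0,0,0,0,0,1],[0,0,0,0,0,0,1],[0,0,-0.3,0,0,0,1],[0,0,-0.5,0,0,0,1],[0,0,-0.8,0,0,0,1],[0,0,-1,0,0,0,1],[0,0,-1,0,0,0,1],[0,0,-1,0,0,0,1]]])

```text
time_s: 69.55
eef_pos: [539.1, -186.3, 88.5]
tcp_rot: [[-0.994, 0.112, 0.001], [0.112, 0.994, -0.001], [-0.001, -0.0, -1.0]]
force: [-0.5, 0.1, 0.8]
opening: 0.995
grip_force: 0.0
```

Request:
step_arm(motion=[[[0,0,-1,0,0,0.98,-0.2],[0,0,-1,0,0,0.98,-0.2],[0,0,-1,0,0,0.98,-0.2],[0,0,-1,0,0,0.98,-0.2],[0,0,-1,0,0,0.98,-0.2],[0,0,-1,0,0,0.98,-0.2],[0,0,-1,0,0,0.98,-0.2],[0,0,-1,0,0,0.98,-0.2],[0,0,-1,0,0,0.98,-0.2],[0,0,-1,0,0,0.98,-0.2]]])

```text
time_s: 70.55
eef_pos: [538.6, -186.0, 288.6]
tcp_rot: [[-0.622, 0.783, 0.001], [0.783, 0.622, -0.001], [-0.001, 0.0, -1.0]]
force: [-0.5, 0.4, 0.0]
opening: 0.4
grip_force: 0.0
```

Request:
step_arm(motion=[[[0,0,-1,0,0,0.98,-0.2],[0,0,0,0,0,0.98,-0.2],[0,0,0,0,0,0.98,-0.2],[0,0,0,0,0,0.98,-0.2],[0,0,0,0,0,0.98,-0.2],[0,0,0,0,0,0.98,-0.2],[0,0,0,0,0,0.98,-0.2],[0,0,0,0,0,0.98,-0.2],[0,0,0,0,0,0.98,-0.2],[0,0,0,0,0,0.98,-0.2]]])

```text
time_s: 71.55
eef_pos: [538.7, -186.1, 307.7]
tcp_rot: [[0.112, 0.994, 0.001], [0.994, -0.112, -0.001], [-0.0, 0.001, -1.0]]
force: [0.4, 0.6, 0.1]
opening: 0.398
grip_force: 0.0
```

```bash
python3 - <<'E'
from h import *
go(626,-299,310,-1.683)
b=snap("top","b11.png"); a=snap("scene","a11.png")
cv2.imwrite("pics/p11.png",np.hstack([cv2.resize(a,(400,300)),cv2.resize(b[160:265,320:460],(400,300),interpolation=2)])[:,:,::-1])
K=proj("scene",[(626,-299,272)]);print(K,[(r["confidence"],r["pixel"]) for r in tip_of("lid_handle","scene")[:1]])
E
```

```text
t 71.5 pos [ 538.7 -186.1  307.7] turn [ 0.01  0.01 -0.  ] shift(turned) [-5.12  4.97 -0.11] shift(now) [-5.12  4.97 -0.11] F [0.4 0.6 0.1] op 0.4 gf 0.0
[[153.4058069 258.2537068]] [(0.57, [154.2, 259.1])]
```

View pics/p11.png

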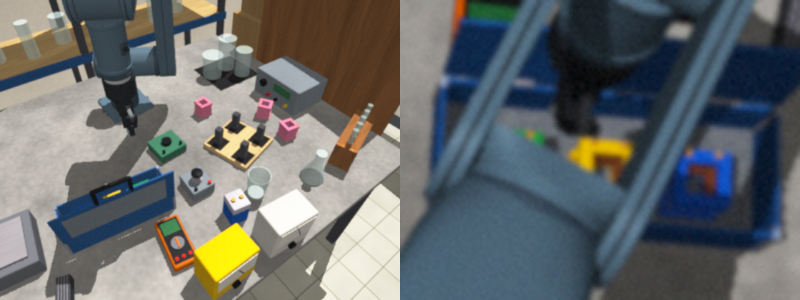

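All posts are empty. In the top crop, green, yellow and blue are inside the case, and the lid is still open. Now back to the handle.

Request:
step_arm(motion=[[[-0.85,0.83,0,0,0,0,-0.2],[-0.85,0.83,0,0,0,0,-0.2],[-0.85,0.83,0,0,0,0,-0.2],[-0.85,0.83,0,0,0,0,-0.2],[-0.85,0.83,0,0,0,0,-0.2],[-0.86,0.83,0,0,0,0,-0.2],[0,0,0.5,0,0,0,-0.2],[0,0,0.5,0,0,0,-0.2],[0,0,0.3,0,0,0,-0.2],[0,0,0,0,0,0,-0.2]]])

```text
time_s: 72.7
eef_pos: [625.8, -297.4, 279.3]
tcp_rot: [[0.108, 0.994, -0.002], [0.994, -0.108, 0.002], [0.001, -0.002, -1.0]]
force: [-0.4, 0.6, 0.5]
opening: 0.399
grip_force: 0.0
```

Request:
step_arm(motion=[[[0,0,0.4,0,0,0,-0.2],[0,0,0.4,0,0,0,-0.2],[0,0,0.4,0,0,0,-0.2],[0,0,0.4,0,0,0,-0.2],[0,0,0.4,0,0,0,-0.2],[0,0,0.1,0,0,0,-0.2],[0,0,0,0,0,0,-0.2]]])

```text
time_s: 73.4
eef_pos: [626.6, -298.6, 237.9]
tcp_rot: [[0.109, 0.994, -0.001], [0.994, -0.109, 0.001], [0.001, -0.001, -1.0]]
force: [0.6, -0.1, 0.9]
opening: 0.399
grip_force: 0.0
```

Request:
step_arm(motion=[[[0,0,0,0,0,0,-0.4],[0,0,0,0,0,0,-0.6],[0,0,0,0,0,0,-1],[0,0,0,0,0,0,-1],[0,0,0,0,0,0,-1]]])

```text
time_s: 73.9
eef_pos: [626.5, -298.8, 239.4]
tcp_rot: [[0.109, 0.994, 0.0], [0.994, -0.109, -0.001], [-0.0, 0.0, -1.0]]
force: [-2.9, 1.3, 4.1]
opening: 0.103
grip_force: 58.8
```

Request:
step_arm(motion=[[[0,-0.2,0,0,0,0,-1],[0,-0.46,0,0,0,0,-1],[0,-0.48,0.01,0,0,0,-1],[0,-0.48,0.01,0,0,0,-1],[0,-0.47,0.06,0,0,0,-1],[0,-0.47,0.06,0,0,0,-1],[0,-0.46,0.1,0,0,0,-1],[0,-0.47,0.1,0,0,0,-1]]])

```text
time_s: 74.7
eef_pos: [558.5, -290.7, 233.0]
tcp_rot: [[0.108, 0.994, 0.004], [0.994, -0.108, -0.001], [-0.0, 0.004, -1.0]]
force: [4.1, 1.4, 3.6]
opening: 0.108
grip_force: 62.7
```

Request:
step_arm(motion=[[[0,-0.45,0.15,0,0,0,-1],[0,-0.45,0.15,0,0,0,-1],[0,-0.43,0.2,0,0,0,-1],[0,-0.44,0.2,0,0,0,-1],[0,-0.41,0.24,0,0,0,-1],[0,-0.41,0.24,0,0,0,-1]]])

```text
time_s: 75.3
eef_pos: [505.7, -284.8, 207.6]
tcp_rot: [[0.109, 0.994, 0.001], [0.994, -0.109, 0.001], [0.001, 0.001, -1.0]]
force: [4.4, 3.3, -0.8]
opening: 0.108
grip_force: 65.4
```

Request:
step_arm(motion=[[[0,-0.39,0.28,0,0,0,-1],[0,-0.39,0.28,0,0,0,-1],[0,-0.36,0.31,0,0,0,-1],[0,-0.36,0.31,0,0,0,-1],[0,-0.32,0.35,0,0,0,-1],[0,-0.33,0.35,0,0,0,-1]]])

```text
time_s: 75.9
eef_pos: [461.7, -280.4, 170.0]
tcp_rot: [[0.108, 0.994, -0.002], [0.994, -0.108, 0.0], [0.0, -0.002, -1.0]]
force: [1.6, 3.6, 2.0]
opening: 0.112
grip_force: 62.8
```

Smooth. Continuing.

Request:
step_arm(motion=[[[0,-0.29,0.38,0,0,0,-1],[0,-0.29,0.38,0,0,0,-1],[0,-0.25,0.41,0,0,0,-1],[0,-0.25,0.41,0,0,0,-1],[0,-0.21,0.43,0,0,0,-1],[0,-0.21,0.43,0,0,0,-1],[0,-0.16,0.45,0,0,0,-1],[0,-0.16,0.45,0,0,0,-1]]])

```text
time_s: 76.7
eef_pos: [425.7, -275.6, 102.3]
tcp_rot: [[0.109, 0.994, -0.002], [0.994, -0.109, 0.002], [0.002, -0.002, -1.0]]
force: [-0.8, -3.3, -0.7]
opening: 0.109
grip_force: 59.9
```

Request:
step_arm(motion=[[[0,-0.12,0.46,0,0,0,-1],[0,-0.12,0.46,0,0,0,-1],[0,-0.07,0.4,0,0,0,-1],[0,-0.05,0.3,0,0,0,-1],[0,-0.02,0.24,0,0,0,-1],[0,-0.02,0.24,0,0,0,-1],[0,0,0,0,0,0,-1]]])

```text
time_s: 77.4
eef_pos: [418.9, -274.7, 60.2]
tcp_rot: [[0.11, 0.994, -0.0], [0.994, -0.11, 0.003], [0.003, -0.001, -1.0]]
force: [5.7, 18.4, -1.0]
opening: 0.108
grip_force: 58.8
```

Request:
step_arm(motion=[[[0,0,0.2,0,0,0,-1],[0,0,0.2,0,0,0,-1],[0,0,0.1,0,0,0,-1],[0,0,0,0,0,0,-1]]])

```text
time_s: 77.8
eef_pos: [418.6, -277.6, 55.3]
tcp_rot: [[0.108, 0.994, 0.0], [0.994, -0.108, -0.004], [-0.004, 0.001, -1.0]]
force: [-11.1, 8.5, 36.2]
opening: 0.108
grip_force: 64.4
```

Request:
step_arm(motion=[[[0,0,0.1,0,0,0,-1],[0,0,0.05,0,0,0,-1],[0,0,0,0,0,0,-1]]])

```text
time_s: 78.1
eef_pos: [418.7, -277.7, 55.0]
tcp_rot: [[0.108, 0.994, 0.001], [0.994, -0.108, -0.005], [-0.005, 0.002, -1.0]]
force: [-18.1, 13.3, 61.6]
opening: 0.103
grip_force: 66.9
```

Request:
step_arm(motion=[[[0,0,-0.2,0,0,0,-1],[0,0,-0.1,0,0,0,-1],[0,0,0,0,0,0,-1]]])

```text
time_s: 78.4
eef_pos: [418.6, -277.4, 55.6]
tcp_rot: [[0.109, 0.994, -0.0], [0.994, -0.109, -0.003], [-0.003, 0.0, -1.0]]
force: [-6.2, 1.5, 14.2]
opening: 0.105
grip_force: 61.9
```

```bash
python3 - <<'E'
from h import *
a=snap("scene","a12.png"); b=snap("top","b12.png")
cv2.imwrite("pics/p12.png",np.hstack([cv2.resize(a[190:370,60:260],(400,360),interpolation=2),cv2.resize(b[150:276,320:460],(400,360),interpolation=2)])[:,:,::-1])
s=sense();print(s["eef_pos"],s["force"])
E
```

```text
[ 418.52582295 -277.42499608   55.59638544] [-6.61509705  2.09460217 14.81971667]
```

View pics/p12.png

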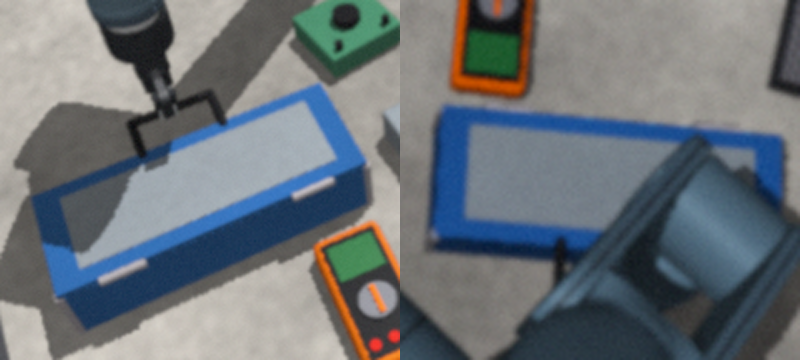

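The lid looks flat on the rim, with the handle bar at about (175,105) in the left crop. The bar probably slid in the pads when the grip slackened. I'll release and check by pressing lightly on the bar: shut means contact at TCP z of about 65.

Request:
step_arm(motion=[[[0,0,0,0,0,0,-0.5],[0,0,0,0,0,0,-0.2],[0,0,0,0,0,0,-0.2],[0,0,-0.5,0,0,0,-0.2],[0,0,-0.5,0,0,0,-0.2],[0,0,-0.7,0,0,0,-0.2],[0,0,-0.5,0,0,0,-1],[0,0,0,0,0,0,-1],[0,0,0,0,0,0,-1],[0,0,0,0,0,0,-1]]])

```text
time_s: 79.5
eef_pos: [418.7, -275.6, 98.4]
tcp_rot: [[0.109, 0.994, -0.001], [0.994, -0.109, 0.001], [0.0, -0.001, -1.0]]
force: [0.8, -0.2, -0.2]
opening: 0.001
grip_force: 0.0
```

```bash
python3 - <<'E'
from h import *
go(418,-275,68,-1.683)
a=snap("scene","a13.png"); o=cv2.imread("pics/s0.png")[:,:,::-1]
g=lambda i:cv2.cvtColor(np.ascontiguousarray(i),cv2.COLOR_RGB2GRAY).astype(np.float32)
for nm,(r0,r1,c0,c1) in dict(freeedge_left=(275,310,75,105),freeedge_right=(230,260,205,235),hinge=(300,340,150,200),handle=(236,262,125,175)).items():
    print(nm,cv2.phaseCorrelate(g(o)[r0:r1,c0:c1],g(a)[r0:r1,c0:c1],cv2.createHanningWindow((c1-c0,r1-r0),cv2.CV_32F)))
print([(r["confidence"],r["pixel"]) for r in tip_of("lid_handle","scene")[:1]])
E
```

```text
t 79.5 pos [ 418.7 -275.6   98.4] turn [-0.01 -0.01  0.04] shift(turned) [ 0.03 -0.04  1.52] shift(now) [ 0.03 -0.04  1.52] F [ 0.8 -0.2 -0.2] op 0.0 gf 0.0
freeedge_left ((0.23421062806613335, -0.05606868970167156), 0.966136035212764)
freeedge_right ((-0.1422530517516769, 0.005002637775570307), 0.9892707170380486)
hinge ((0.12902618752947603, 0.19891808401359512), 0.9397858304977417)
handle ((-0.14062149235703814, 0.5628142282066371), 0.7744889453605369)
[(0.97, [144.4, 244.4])]
```

The lid's edges match the first (shut) picture to 0.1 px. I'll press lightly on the bar to seat it fully.

Request:
step_arm(motion=[[[0.03,-0.04,0.6,0,0,0,-1],[0,0,0.5,0,0,0,-1],[0,0,0.3,0,0,0,-1],[0,0,0.1,0,0,0,-1],[0,0,0,0,0,0,-1]]])

```text
time_s: 80.1
eef_pos: [418.0, -275.0, 68.1]
tcp_rot: [[0.109, 0.994, -0.001], [0.994, -0.109, 0.001], [0.001, -0.001, -1.0]]
force: [0.3, -0.0, 0.4]
opening: 0.0
grip_force: 0.0
```

Request:
step_arm(motion=[[[0,0,0.1,0,0,0,-1],[0,0,0.05,0,0,0,-1],[0,0,0,0,0,0,-1]]])

```text
time_s: 80.4
eef_pos: [418.3, -275.3, 65.9]
tcp_rot: [[0.109, 0.994, 0.0], [0.994, -0.109, -0.0], [-0.0, 0.0, -1.0]]
force: [-0.1, 0.5, -0.5]
opening: -0.003
grip_force: 0.0
```

Request:
step_arm(motion=[[[0,0,0.08,0,0,0,-1],[0,0,0,0,0,0,-1]]])

```text
time_s: 80.6
eef_pos: [418.5, -275.5, 64.8]
tcp_rot: [[0.109, 0.994, 0.001], [0.994, -0.109, -0.001], [-0.001, 0.001, -1.0]]
force: [-0.5, 0.4, 3.9]
opening: -0.001
grip_force: 1.9
```

Request:
step_arm(motion=[[[0,0,0.07,0,0,0,-1],[0,0,0,0,0,0,-1]]])

```text
time_s: 80.8
eef_pos: [418.6, -275.6, 64.6]
tcp_rot: [[0.108, 0.994, 0.001], [0.994, -0.108, -0.001], [-0.001, 0.001, -1.0]]
force: [-2.7, 3.1, 14.1]
opening: -0.001
grip_force: 7.4
```

It stops firm at 64.7, so the lid is fully shut. Retreating for a last check.

Request:
step_arm(motion=[[[0,0,-0.3,0,0,0,-1],[0,0,-0.8,0,0,0,-1],[0,0,-1,0,0,0,-1],[0,0,-1,0,0,0,-1],[0,0,-1,0,0,0,-1],[0,0,-1,0,0,0,-1],[0,0,0,0,0,0,-1],[0,0,0,0,0,0,-1]]])

```text
time_s: 81.6
eef_pos: [418.3, -275.3, 164.8]
tcp_rot: [[0.109, 0.994, 0.001], [0.994, -0.109, -0.001], [-0.0, 0.001, -1.0]]
force: [-0.2, 0.2, -0.2]
opening: -0.001
grip_force: 0.0
```

```bash
python3 - <<'E'
from h import *
read_camera("scene")
for t in("multimeter","battery","beaker","decade_box","lid_handle"): print(t,[np.round(r["pixel"]) for r in tip_of(t,"scene")[:1]])
print([(round(r["confidence"],2),np.round(r["pixel"])) for r in tip_of("coil_b","scene")[:5]]); s=sense();print(s["force"],s["eef_pos"])
print(finish_job())
E
```

```text
multimeter [array([244., 342.])]
battery [array([330., 302.])]
beaker [array([357., 267.])]
decade_box [array([232., 209.])]
lid_handle [array([143., 245.])]
[(0.98, array([371., 152.])), (0.97, array([405., 179.]))]
[-0.57388714  1.19554819 -0.20833148] [ 418.02282098 -274.96482157  164.1220456 ]
the job is handed in; nothing more can be done
None
```

I handed the job in at about 82 s: the plunger was held at its stop for over a second, the blue, yellow and green coils are in the case, the lid is fully shut, and the four bystanders were left where they stood.

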